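# Fit the grating disc on the cutter's drive and swing the guard shut

### The arm

A 7-joint arm with a two-finger parallel gripper is mounted at the origin on the work surface. World frame = base frame: x ahead of the robot, y to its left, z up, the work surface at z = 0. Lengths are in mm, angles in rad, forces in N, time in s.
With the tool pointing down it reaches from about 400 to 850 mm from the base axis. Payload 10.4 kg.
Tool frame: the origin (TCP) lies midway between the tips of the shut fingers; the grasp point (between the pads) lies 19 mm behind it; z points along the fingers, y is the direction in which the jaws open and shut (so a half turn about z gives the same grasp; the last joint's range is limited). The gripper opens to 87 mm and grips with 3 to 60 N. Pads are 19 mm wide; open, the fingers measure 117 mm over their backs; the gripper's body (75 mm by 190 mm) begins 51 mm behind the grasp point.
Start: joints at [-0.023, 0.332, -0.065, 1.46, 0.022, 1.35, -0.088], TCP at [625.024, 0.019, 199.676] pointing down, gripper open.
Joint ranges: [-2.6, 2.6], [-0.5, 2.12], [-1.47, 1.34], [0.16, 2.42], [-1.27, 4.41], [0.06, 2.06], [-2.6, 2.6]. Speed limits (rad/s): [2.22, 2.22, 2.79, 2.79, 3.14, 3.14, 3.14].

### API

Orientations are given as a 3x3 rotation matrix whose columns are the frame's x, y, z axes.
In Python, from cell import ctrl, capture, camera_params, ticket gives the robot as it stands.
- The arm moves only by the tool drive_tool, never from a script. Its argument "deltas" is a list of rows, each a list of 3 entries, a list of its own where there are three numbers: the gripper's target within -1 to 1 (shut at 1, half-way at 0, fully open at -1), then the shift along the tool's x, y, z in mm, then the turn about the tool's z in degrees. A call has exactly 10 rows; each row shifts and turns the commanded pose from where the row before left it, along the tool's axes as they then stand; what a row does not reach is not made up. A row lasts 1/12 s, in which the tool goes at most 41.7 mm and 7.16 degrees, less where a joint would pass 70% of its speed; a pose out of reach is approached as far as the arm can. A call with a gripper value outside its range is refused whole. The fingers move at their own pace and stop on an object; "squeeze" is the grip in N (left out, the last holds). Time passes only in rows, so rows that do not move let the fingers close, or fill a call up. It gives the time, the measured TCP pose, the force and the opening at its end, in the units of the state.
- ctrl.observe(): the state, without advancing time (a new reading comes with each control period).
- capture(name): name is "scene" or "side" or "wrist"; returns (picture, depth): 384x512x3 uint8, red, green, blue; 384x512 float32, mm along the optical axis (not along the pixel's ray), 0 where there is no reading.
- camera_params(name): a dict with "intrinsics" (3x3 intrinsics, pixels), "extrinsics" (4x4, takes a point from camera to world coordinates). Camera axes: x right, y up, looking along -z (the intrinsics and any distortion apply to the point x, -y, -z); pixel columns grow to the right and rows downward; lengths in mm; the calibration is good to about 2 mm. The wrist camera is an equidistant fisheye: a pixel r from the principal point sees the ray r / f radians off the axis. A picture is of the moment at which its call begins: read the wrist's pose just before it. camera_params takes no time and is no camera call; for the wrist camera it gives the pose at the moment of the call.
- ticket.finish_job(): hands the job in, once; it reports no verdict.
The state is a dict: "t": time; "joints": joint angles; "dq": joint speeds; "joint_efforts": joint torques, N m; "position": TCP position; "orientation": TCP orientation; "wrist_force": force on the tool from outside, world axes, zero at the start; "wrist_torque": the same for the moment, N m; "gripper_width": finger opening in mm.
Only numpy, scipy, OpenCV 4.12 (cv2) and the standard library are available. Lean on these libraries where they do the work, as an engineer would, in place of code of your own. Each camera call takes 0.05 s, during which the arm holds its last target.

### The job

Fit the grating disc (the one with the many round holes, not the slicing disc) on the inclined drive spindle of the disc cutter: set it over the centre pin and turn it until its drive keys drop in and it sits fully home. Then swing the guard arm right over it until it is shut, and let go. Leave the slicing disc and everything else on the table where it stands.

Things in the scene. Friction and masses are not known exactly. Their poses are not given: they have to be found in the camera images.
- grating_disc: Disc to fit, lying on its three drive keys, any yaw; it and the slicing disc may swap places. Stainless, 144 mm across, 4 mm thick, rings of small round holes, about 0.4 kg. Origin: on its axis, level with the undersides of the keys; z up out of the grip. Heights: keys 0 to 8 mm, plate 8 to 12, round black hub (48 mm across) to 36, square grip to 76.
- disc_grip (a point): Centre of the grating disc's upright black square grip, 34 x 34 mm and 40 mm tall, 56 mm above the disc's origin; its faces are square to the disc's x and y axes, z is the disc's axis.
- disc_bore (a point): Mouth of the grating disc's blind centre bore (18 mm wide, 24 mm deep), in the plate's underside, 8 mm above the disc's origin. Round it, hidden under the plate, three keys 8 mm wide and 8 mm deep, 20 to 36 mm off the axis, 120 degrees apart, the first along the disc's +x. If a key catches on a slot's edge the disc sits askew: lift it a little and turn on.
- seat (a point): Where the grating disc's origin lies when it is fully home on the cutter. z: spindle axis, 30 degrees from vertical, leaning to the cutter's front (towards the robot); x up the slope, y level across it to the left. The fixed cutter is an aluminium wedge, 200 x 240 mm; its inclined face lies 12 mm below this point.
- pin_tip (a point): Tip of the spindle's 16 mm centre pin (tapering to 8 mm over the last 6 mm), on the axis, 27 mm above seat. Axes as seat.
- flange_top (a point): Centre of the top of the drive flange (about 80 mm across), 8 mm above seat; three radial slots 16 mm wide, 120 degrees apart. The spindle is braked, at an angle not told. Until keys meet slots the disc rides on the flange, 8 mm high, pin in its bore; turn it, either way, up to 120 degrees: within some 7 degrees it drops, by its weight or a gentle push. Axes as seat.
- guard (a joint): Swing of the guard arm about a pivot parallel to the spindle: 0 shut, against a stop, arm pointing along seat's +y across the disc; 1.57 open, pointing up the slope (seat's +x). It starts open and stays where left (about 2 N at the peg moves it). Flat steel bar 24 mm wide, 157 mm long, underside 80 and top 88 mm above seat: clears a disc that is home by 4 mm, is blocked by one that is not.
- guard_pivot (a point): Point on the guard's pivot axis, 105 mm to the -y side of the spindle axis and 84 mm above seat along the axis (mid-thickness of the arm). Axes as seat: z is the pivot axis. A 24 mm post carries the arm here.
- guard_peg (a point): Middle of the upright black peg on the free end of the guard arm: 16 mm across, 50 mm long, parallel to the spindle axis, 145 mm from the pivot axis; it stands on the arm's top, this point 25 mm above that. Moves with the arm.
- slicing_disc: A second disc, same size and grip, but plain with two straight blades instead of holes. Leave it. Origin and axes as the grating disc.
- canister: Bystander: stainless canister 72 mm across, 160 mm tall, standing. Origin under its centre.
- jar: Bystander: amber jar 60 mm across, 100 mm tall. Origin under its centre.
- bowl: Bystander: small steel bowl 100 mm across, 45 mm tall. Origin under its centre.
- beaker: Bystander: white plastic cup 70 mm across, 90 mm tall. Origin under its centre.
- brush: Bystander: hand brush lying flat. Origin under its middle, x along it.
- wrench: Bystander: wrench lying flat. Origin under its middle, x along it.

How it is judged:
By the outcome, as a careful person would: the job done as asked, in the order asked, and still so for the second after the job is handed in, with the robot touching nothing.
It also fails if it takes over 72 s, if anything falls off the work surface, if the arm or the gripper's body presses on something with over 40 N, if the wrist force passes 120 N, or if a joint passes its speed limit or range.

## Working session

There is one attempt and no reset: what is moved stays moved. The work goes in short steps, Python scripts to look and compute and a tool call to move; the robot and the scene stay as the last step left them, time stands still between calls to the robot, and variables do not carry over. Pictures are saved under pics/ and viewed, and the job is handed in when it is done.

Besides the shell and the picture viewer there is one more tool, called as name(argument=value, ...) on one line, values as JSON. drive_tool: Moves the arm, as the interface text tells. Its arguments: {"type":"object","properties":{"deltas":{"type":"array","items":{"type":"array"}},"squeeze":{"type":"number"}},"required":["deltas"]}

```bash
ls -la; mkdir -p pics
cat > h.py <<'E'
import numpy as np, cv2
from cell import ctrl,capture,camera_params,ticket
np.set_printoptions(precision=3,suppress=True)
def cap(name,tag):
    P=camera_params(name); im,d=capture(name)
    np.savez(f'pics/{tag}.npz',im=im,d=d,K=P['intrinsics'],E=P['extrinsics'])
    cv2.imwrite(f'pics/{tag}.png',im[:,:,::-1])
    return im,d,P
def load(tag):
    z=np.load(f'pics/{tag}.npz'); return z['im'],z['d'],z['K'],z['E']
def cloud(tag):
    im,d,K,E=load(tag)
    v,u=np.mgrid[0:d.shape[0],0:d.shape[1]]
    x=(u-K[0,2])/K[0,0]*d; y=(v-K[1,2])/K[1,1]*d
    p=np.stack([x,-y,-d,np.ones_like(d)],-1)@E.T
    p=p[...,:3].copy(); p[d<=0]=np.nan
    return p
E
python3 - <<'E'
from h import *
for k,v in ctrl.observe().items(): print(k,v)
for n in ('scene','side','wrist'):
    im,d,P=cap(n,n+'0'); print(n,P)
E
```

```text
total 12
drwxr-xr-x  3 agent agent 4096 Dec  6 15:17 .
drwxr-xr-x 23 root  root  4096 Dec  6 15:17 ..
drwxr-xr-x  2 agent agent 4096 Dec  6 15:17 pics
t 0.0
joints [-0.023  0.333 -0.065  1.461  0.022  1.35  -0.088]
dq [ 0.002 -0.001 -0.002 -0.     0.    -0.001 -0.001]
joint_efforts [ -0.    -62.325   0.024 -38.989  -0.061   0.04    0.   ]
position [624.583  -0.002 198.822]
orientation [[-0.     1.    -0.001]
 [ 1.     0.    -0.   ]
 [-0.    -0.001 -1.   ]]
wrist_force [ 0.276 -0.937 -0.794]
wrist_torque [ 0.031 -0.034 -0.011]
gripper_width 86.98849121013676
scene {'intrinsics': array([[400.514,   0.   , 258.719],
       [  0.   , 400.514, 185.172],
       [  0.   ,   0.   ,   1.   ]]), 'extrinsics': array([[   0.287,   -0.592,    0.753, 1561.295],
       [   0.958,    0.163,   -0.237, -431.559],
       [   0.018,    0.789,    0.614,  983.801],
       [   0.   ,    0.   ,    0.   ,    1.   ]])}
side {'intrinsics': array([[355.655,   0.   , 253.238],
       [  0.   , 355.655, 197.75 ],
       [  0.   ,   0.   ,   1.   ]]), 'extrinsics': array([[ -0.92 ,   0.211,  -0.329, 149.137],
       [ -0.391,  -0.487,   0.781, 809.921],
       [  0.005,   0.848,   0.53 , 772.725],
       [  0.   ,   0.   ,   0.   ,   1.   ]])}
wrist {'intrinsics': array([[297.319,   0.   , 255.306],
       [  0.   , 297.319, 185.186],
       [  0.   ,   0.   ,   1.   ]]), 'extrinsics': array([[  1.   ,  -0.001,   0.   , 624.078],
       [  0.   ,   0.958,   0.287,  78.199],
       [ -0.001,  -0.287,   0.958, 384.221],
       [  0.   ,   0.   ,   0.   ,   1.   ]])}
```

View pics/scene0.png

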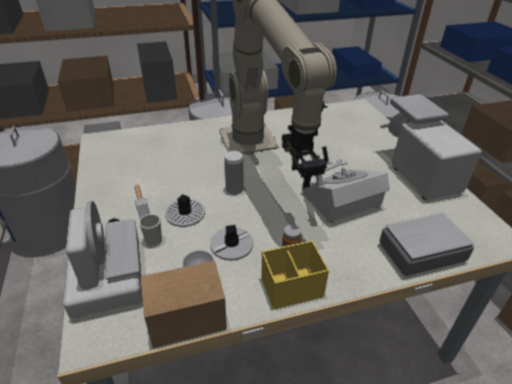

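View pics/side0.png

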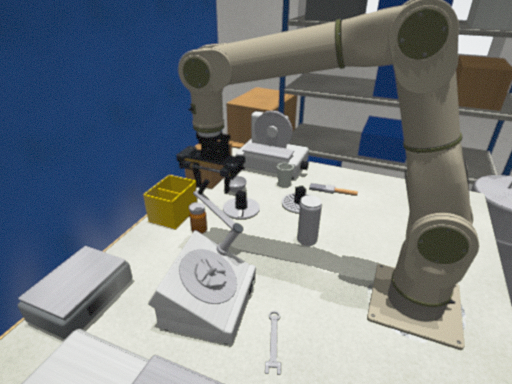

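View pics/wrist0.png

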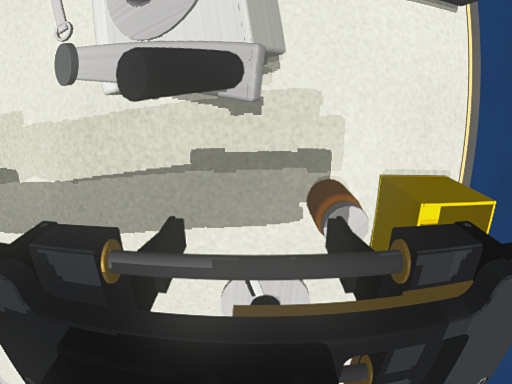

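Run:
```python
from h import *
for n in ('scene0','side0'):
    im,d,K,E=load(n)
    s=cv2.resize(im[:,:,::-1],None,fx=3,fy=3,interpolation=cv2.INTER_CUBIC)
    if n=='side0':
        cv2.imwrite('pics/side0_cut.png',s[530:1030,430:830]); cv2.imwrite('pics/side0_disc.png',s[480:780,600:1050])
    else:
        cv2.imwrite('pics/scene0_cut.png',s[420:700,850:1200]); cv2.imwrite('pics/scene0_disc.png',s[540:840,450:800])
    p=cloud(n)
    if n=='side0':
        for uv in [(205,270),(190,300),(165,320),(230,320),(210,262),(193,272),(224,272),(301,190),(295,203),(241,195),(245,209),(232,235),(205,193)]:
            print(uv,p[uv[1],uv[0]])
    else:
        for uv in [(184,200),(185,213),(231,230),(232,245)]: print(uv,p[uv[1],uv[0]])
```

```text
(184, 200) [ 456.067 -358.199   73.315]
(185, 213) [ 474.215 -361.623   28.564]
(231, 230) [ 650.575 -235.263   77.241]
(232, 245) [ 663.592 -236.444   21.528]
(205, 270) [524.249 235.232 130.504]
(190, 300) [517.529 322.047 111.489]
(165, 320) [575.759 354.779  48.144]
(230, 320) [423.862 298.986  58.878]
(210, 262) [527.366 203.232 129.981]
(193, 272) [549.591 252.459 129.095]
(224, 272) [490.726 196.282 101.934]
(301, 190) [ 436.729 -346.864   72.215]
(295, 203) [ 454.146 -338.797   12.891]
(241, 195) [ 632.584 -219.879   73.237]
(245, 209) [ 617.333 -221.48    13.093]
(232, 235) [499.395 125.412 172.845]
(205, 193) [ 825.567 -278.627    2.57 ]
```

Run:
```python
import cv2,numpy as np
a=cv2.imread('pics/side0_cut.png');b=cv2.imread('pics/scene0_cut.png')
h=max(a.shape[0],b.shape[0])
f=lambda x:cv2.copyMakeBorder(x,0,h-x.shape[0],0,0,cv2.BORDER_CONSTANT)
cv2.imwrite('pics/c1.png',np.hstack([f(a),f(b)]))
a=cv2.imread('pics/side0_disc.png');b=cv2.imread('pics/scene0_disc.png')
h=max(a.shape[0],b.shape[0])
cv2.imwrite('pics/c2.png',np.hstack([f(a),f(b)]))
```

```text
(no output)
```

View pics/c1.png

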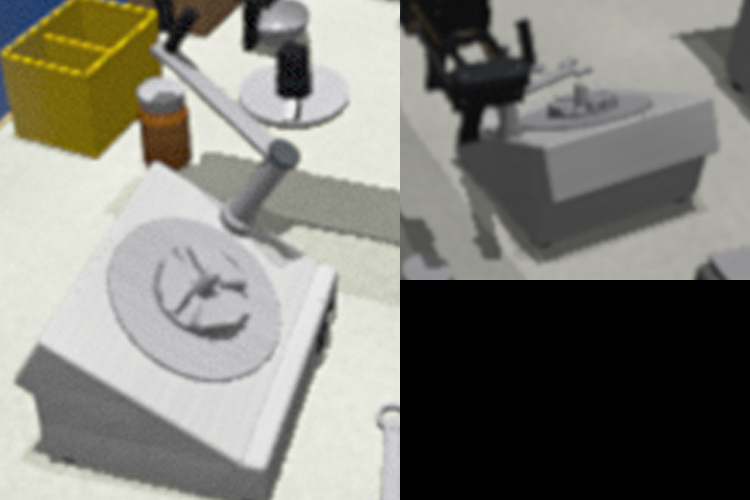

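View pics/c2.png

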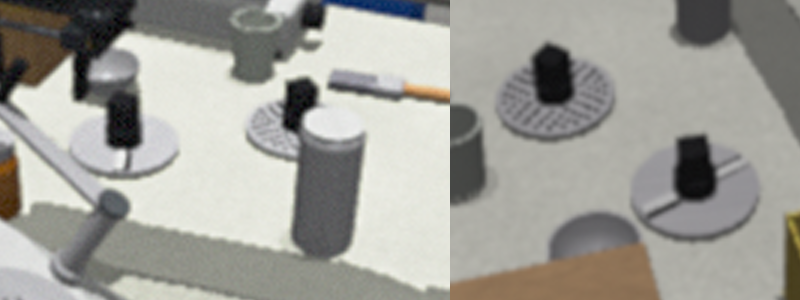

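```bash
cat > fit.py <<'E'
from h import *
from scipy.optimize import least_squares
def plane(P,it=6,th=3):
    m=np.ones(len(P),bool)
    for _ in range(it):
        c=P[m].mean(0); n=np.linalg.svd(P[m]-c,full_matrices=False)[2][2]
        r=(P-c)@n; m=np.abs(r)<th
    return c,n*np.sign(n[2]),m
if __name__=='__main__':
    p=cloud('side0')
    poly=np.array([[150,190],[173,190],[225,215],[255,255],[240,300],[215,335],[155,300],[155,280]])  # rough
    im=load('side0')[0]
    mask=np.zeros(im.shape[:2],np.uint8); cv2.fillPoly(mask,[np.array([[165,290],[192,245],[250,272],[232,328]])],1)
    P=p[(mask>0)&~np.isnan(p[...,0])]
    c,n,m=plane(P); print('all',c,n,np.degrees(np.arccos(n[2])),m.mean())
    r=(P-c)@n
    print(np.histogram(r,bins=np.arange(-20,40,2)))
E
python3 fit.py
```

```text
all [503.979 259.807 100.447] [-0.502 -0.049  0.863] 30.31724202635233 0.657035175879397
(array([   0,    0,    0,    0,    0,    1,   55,  154,  498, 1017,  985,
        457,  124,  116,   50,   29,   42,  155,  195,   61,    6,    5,
          4,    0,    7,    5,    6,    7,    1]), array([-20, -18, -16, -14, -12, -10,  -8,  -6,  -4,  -2,   0,   2,   4,
         6,   8,  10,  12,  14,  16,  18,  20,  22,  24,  26,  28,  30,
        32,  34,  36,  38]))
```

```bash
cat > hm.py <<'E'
from h import *
from fit import plane
def frame(n):
    y=np.cross(n,[1,0,0]); 
    y=np.array([-n[1],n[0],0]); y/=np.linalg.norm(y); y*= np.sign(y[1])
    x=np.cross(y,n); return x,y,n
if __name__=='__main__':
    p=cloud('side0'); im=load('side0')[0]
    mask=np.zeros(im.shape[:2],np.uint8); cv2.fillPoly(mask,[np.array([[165,290],[192,245],[250,272],[232,328]])],1)
    ok=~np.isnan(p[...,0]); P=p[(mask>0)&ok]; c,n,m=plane(P,th=4)
    X,Y,N=frame(n); q=(p-c)@np.stack([X,Y,N],1); 
    print(X,Y,N)
    sel=ok&(np.abs(q[...,0])<130)&(np.abs(q[...,1])<160)&(q[...,2]>-15)&(q[...,2]<130)
    S=4; H=np.full((400//2,400//2,3),0,np.uint8); C=H.copy()
    k=((100-q[sel][:,0]*0.5).astype(int),(100-q[sel][:,1]*0.5).astype(int))
    h=np.clip((q[sel][:,2]+15)*4,0,255).astype(np.uint8)
    H[k]=cv2.applyColorMap(h[:,None],cv2.COLORMAP_JET)[:,0]; C[k]=im[sel][:,::-1]
    cv2.imwrite('pics/hm.png',cv2.resize(np.hstack([H,C]),None,fx=2,fy=2,interpolation=cv2.INTER_NEAREST))
    hi=sel&(q[...,2]>12)&(q[...,2]<25)&(np.abs(q[...,0])<70)&(np.abs(q[...,1]+20)<80)
    print(np.c_[q[hi]].mean(0), np.percentile(q[hi],[2,98],axis=0))
    hi=sel&(q[...,2]>25)&(q[...,2]<125)
    for z in range(20,125,5):
        s=hi&(abs(q[...,2]-z)<2.5)
        if s.sum()>3: print(z,s.sum(),np.median(q[s],axis=0),np.ptp(q[s],axis=0))
E
python3 hm.py
```

```text
[0.858 0.093 0.506] [-0.107  0.994 -0.   ] [-0.503 -0.054  0.863]
[ 16.941 -31.574  16.603] [[-21.512 -71.991  12.774]
 [ 55.421   4.566  21.316]]
25 6 [  16.784 -127.962   26.836] [ 16.79  104.713   1.761]
30 24 [ 20.869 -80.581  30.085] [ 22.018 109.179   4.553]
35 22 [ 17.35  -35.316  34.763] [ 19.571 106.631   4.276]
40 16 [  21.957 -130.132   40.486] [22.493 11.196  4.393]
45 11 [  21.067 -130.64    44.914] [23.14  14.783  2.98 ]
50 10 [  23.956 -131.078   50.102] [19.862  7.468  3.047]
55 11 [  22.382 -130.706   55.139] [21.248 11.394  2.773]
60 9 [  23.998 -130.744   59.113] [17.596  5.976  2.605]
65 17 [  19.762 -131.212   65.226] [23.589 13.918  4.956]
70 11 [  24.594 -131.198   69.944] [20.318 11.503  3.98 ]
75 13 [  21.819 -131.649   74.948] [19.697  6.477  4.61 ]
80 10 [  18.684 -131.571   80.5  ] [20.988  9.534  4.492]
85 18 [  24.026 -132.076   85.877] [113.271  25.35    4.75 ]
90 63 [  79.163 -146.139   90.533] [113.442  31.198   4.827]
95 135 [  61.865 -149.82    93.958] [117.563  34.374   4.715]
100 74 [  21.006 -140.847  100.219] [30.517 34.262  4.651]
105 4 [  23.602 -130.062  102.812] [20.304  8.996  0.366]
```

View pics/hm.png

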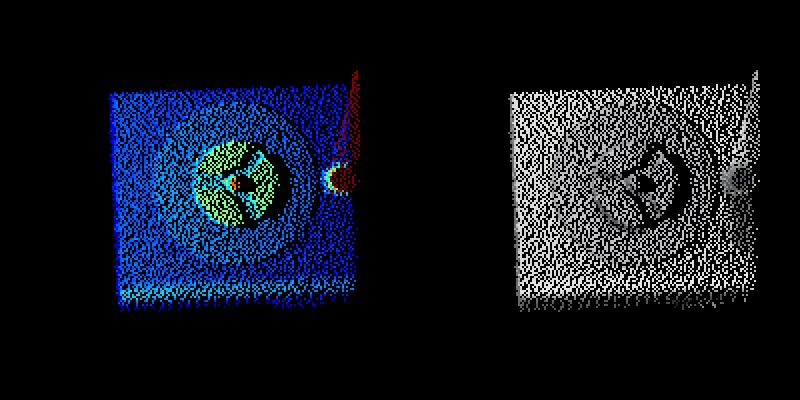

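drive_tool(deltas=[[-1,[0,0,-40],0],[-1,[0,0,-40],0],[-1,[0,0,-40],0],[-1,[0,0,-40],0],[-1,[0,0,-40],0],[-1,[0,0,-40],0],[-1,[0,0,-40],0],[-1,[0,0,-40],0],[-1,[0,0,-40],0],[-1,[0,0,-40],0]], squeeze=20)

```text
t: 0.98
position: [614.5, 1.0, 546.4]
orientation: [[-0.002, 0.999, 0.043], [1.0, 0.002, -0.001], [-0.001, 0.043, -0.999]]
wrist_force: [0.8, 1.3, -1.7]
gripper_width: 86.6
```

Run:
```python
from h import *
s=ctrl.observe(); print(s['t'],s['joints'],s['position'],s['orientation'])
cap('wrist','wrist1')
```

```text
0.9833 [-0.252  0.406  0.356  0.653 -0.159  2.057 -0.002] [614.487   0.983 546.406] [[-0.002  0.999  0.043]
 [ 1.     0.002 -0.001]
 [-0.001  0.043 -0.999]]
```

View pics/wrist1.png

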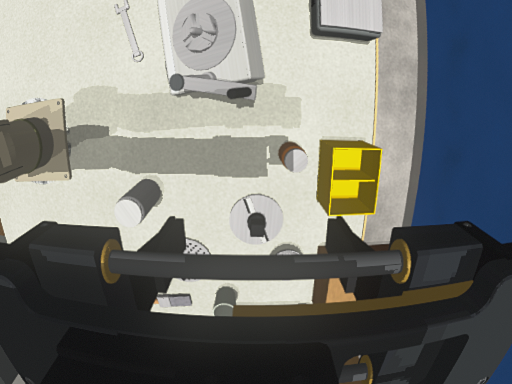

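drive_tool(deltas=[[-1,[0,0,-40],0],[-1,[0,0,-40],0],[-1,[0,0,-40],0],[-1,[0,0,-40],0],[-1,[0,0,-40],0],[-1,[0,0,0],0],[-1,[0,0,40],0],[-1,[0,0,40],0],[-1,[0,0,40],0],[-1,[0,0,0],0]])

```text
t: 1.87
position: [582.4, 0.9, 502.9]
orientation: [[-0.001, 0.986, 0.165], [1.0, 0.001, -0.003], [-0.003, 0.165, -0.986]]
wrist_force: [-0.1, -0.4, -2.5]
gripper_width: 87.0
```

Run:
```python
from h import *
s=ctrl.observe(); print(s['t'],s['joints'],s['position'],s['orientation'])
```

```text
1.8667 [-0.465  0.126  0.444  1.106 -0.048  1.756 -0.04 ] [582.398   0.916 502.95 ] [[-0.001  0.986  0.165]
 [ 1.     0.001 -0.003]
 [-0.003  0.165 -0.986]]
```

Run:
```python
from h import *
p=cloud('scene0')
ok=~np.isnan(p[...,0])
# object height map 
sel=ok&(p[...,2]>6)&(p[...,2]<200)&(p[...,0]>250)&(p[...,0]<950)&(abs(p[...,1])<600)
ps=cloud('side0'); s2=(~np.isnan(ps[...,0]))&(ps[...,2]>6)&(ps[...,2]<200)&(ps[...,0]>250)&(ps[...,0]<950)&(abs(ps[...,1])<600)
A=np.vstack([p[sel],ps[s2]])
M=np.zeros((700//5,1200//5),np.uint8)
i=((A[:,0]-250)//5).astype(int);j=((600-A[:,1])//5).astype(int)
np.maximum.at(M,(139-i,j),A[:,2].astype(np.uint8))
n,l,st,c=cv2.connectedComponentsWithStats((M>5).astype(np.uint8))
for k in range(1,n):
    if st[k,4]>15:
        m=l==k; print('x',250+5*(139-c[k][1]),'y',600-5*c[k][0],'size y',st[k,2]*5,'x',st[k,3]*5,'hmax',M[m].max())
```

```text
x 878.4068843777582 y -415.6354810238305 size y 215 x 140 hmax 145
x 846.9941002949852 y 362.3687315634219 size y 250 x 175 hmax 99
x 856.6090425531916 y -96.78191489361711 size y 170 x 130 hmax 123
x 645.2868068833652 y -550.3154875717016 size y 160 x 340 hmax 117
x 720.4964539007092 y -51.95035460992915 size y 70 x 65 hmax 103
x 707.2189349112426 y -362.0710059171597 size y 105 x 90 hmax 49
x 638.9940387481372 y -230.66318926974657 size y 155 x 150 hmax 80
x 527.3981693363844 y 227.8901601830663 size y 280 x 250 hmax 199
x 525.2941176470588 y 537.9679144385027 size y 85 x 275 hmax 199
x 452.19367588932806 y -356.3142292490119 size y 150 x 145 hmax 80
x 356.6796875 y -504.375 size y 60 x 195 hmax 23
x 353.4855769230769 y -149.18269230769226 size y 85 x 85 hmax 164
x 315.0 y 278.680981595092 size y 175 x 85 hmax 11
x 281.33620689655174 y 576.6379310344828 size y 80 x 100 hmax 194
```

drive_tool(deltas=[[-1,[0,-40,25],0],[-1,[0,-40,25],0],[-1,[0,-40,25],0],[-1,[0,-40,25],0],[-1,[0,-40,25],0],[-1,[0,-40,0],0],[-1,[0,-40,0],0],[-1,[0,-40,0],0],[-1,[0,0,0],0],[-1,[0,0,0],0]])

```text
t: 2.7
position: [349.4, -2.1, 364.1]
orientation: [[0.004, 0.982, 0.189], [1.0, -0.004, -0.002], [-0.001, 0.189, -0.982]]
wrist_force: [0.2, -0.4, 0.1]
gripper_width: 87.0
```

Run:
```python
from h import *
s=ctrl.observe(); print(s['t'],s['joints'],s['position'],s['orientation'])
```

```text
2.7 [-0.266 -0.495  0.063  1.901  0.07   1.548 -0.207] [349.427  -2.145 364.055] [[ 0.004  0.982  0.189]
 [ 1.    -0.004 -0.002]
 [-0.001  0.189 -0.982]]
```

drive_tool(deltas=[[-1,[0,-10,38],0],[-1,[0,-10,38],0],[-1,[0,-20,30],0],[-1,[0,-30,0],0],[-1,[0,-30,0],0],[-1,[0,-30,0],0],[-1,[0,0,0],0],[-1,[0,0,0],0],[-1,[0,0,0],0],[-1,[0,0,0],0]])

```text
t: 3.53
position: [311.5, 10.7, 230.9]
orientation: [[-0.011, 0.995, 0.096], [1.0, 0.011, -0.006], [-0.007, 0.096, -0.995]]
wrist_force: [0.2, 0.4, 0.1]
gripper_width: 86.8
```

Run:
```python
from h import *
s=ctrl.observe(); print(s['t'],s['joints'],s['position'],s['orientation'])
```

```text
3.5333 [ 0.29  -0.499 -0.338  2.153 -0.155  1.369  0.018] [311.511  10.74  230.937] [[-0.011  0.995  0.096]
 [ 1.     0.011 -0.006]
 [-0.007  0.096 -0.995]]
```

drive_tool(deltas=[[-1,[0,-15,10],0],[-1,[0,-15,10],0],[-1,[0,-15,10],0],[-1,[0,0,0],0],[-1,[0,0,0],0],[-1,[0,0,0],0],[-1,[0,0,0],0],[-1,[0,0,0],0],[-1,[0,0,0],0],[-1,[0,0,0],0]])

```text
t: 4.37
position: [295.7, 9.7, 198.2]
orientation: [[-0.005, 0.997, 0.074], [1.0, 0.006, -0.008], [-0.009, 0.074, -0.997]]
wrist_force: [0.9, 0.7, 0.7]
gripper_width: 86.8
```

Run:
```python
from h import *
s=ctrl.observe(); print(s['t'],s['joints'],s['position'],s['orientation'])
```

```text
4.3667 [ 0.054 -0.499 -0.188  2.232 -0.075  1.329 -0.094] [295.719   9.688 198.238] [[-0.005  0.997  0.074]
 [ 1.     0.006 -0.008]
 [-0.009  0.074 -0.997]]
```

drive_tool(deltas=[[-1,[0,-20,12],0],[-1,[0,-20,12],0],[-1,[0,-20,12],0],[-1,[0,0,0],0],[-1,[0,30,-40],0],[-1,[0,40,-40],0],[-1,[0,40,-40],0],[-1,[0,40,-20],0],[-1,[0,40,0],0],[-1,[0,0,0],0]])

```text
t: 5.2
position: [434.9, 13.0, 266.8]
orientation: [[-0.005, 0.999, 0.041], [1.0, 0.006, -0.009], [-0.01, 0.041, -0.999]]
wrist_force: [-2.1, 0.4, -1.4]
gripper_width: 86.7
```

Run:
```python
from h import *
s=ctrl.observe(); print(s['t'],s['joints'],s['position'],s['orientation'])
cap('scene','scene1'); cap('side','side1')
def up(t,r,f=4):
    im=load(t)[0][:,:,::-1]; x0,y0,x1,y1=r
    return cv2.resize(im[y0:y1,x0:x1],None,fx=f,fy=f,interpolation=cv2.INTER_CUBIC)
cv2.imwrite('pics/s1a.png',up('scene1',(155,185,275,265),6))
```

```text
5.2 [ 0.061 -0.145 -0.185  1.839 -0.013  1.406 -0.116] [434.858  12.994 266.832] [[-0.005  0.999  0.041]
 [ 1.     0.006 -0.009]
 [-0.01   0.041 -0.999]]
```

View pics/s1a.png

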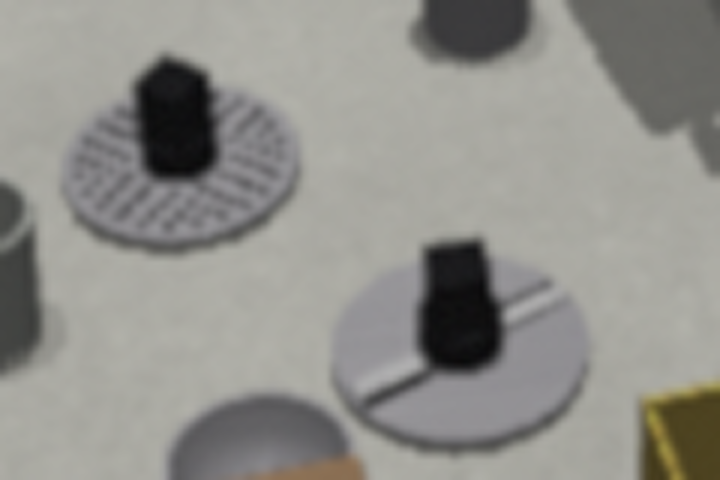

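View pics/side1.png

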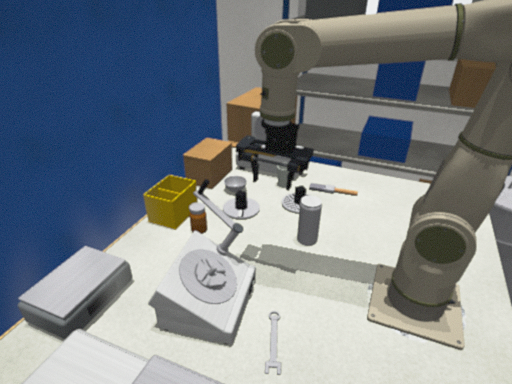

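drive_tool(deltas=[[-1,[-41,2,0],0],[-1,[-41,2,0],0],[-1,[-41,2,0],0],[-1,[-41,2,0],0],[-1,[-41,2,0],0],[-1,[-41,2,0],0],[-1,[-41,2,0],0],[-1,[-41,2,0],0],[-1,[-41,2,0],0],[-1,[-41,2,0],0]])

```text
t: 6.13
position: [450.9, -398.2, 273.6]
orientation: [[-0.006, 0.999, 0.043], [1.0, 0.007, -0.011], [-0.011, 0.042, -0.999]]
wrist_force: [0.8, 0.1, 0.8]
gripper_width: 86.9
```

Run:
```python
from h import *
s=ctrl.observe(); print(s['t'],s['joints'],s['position'],s['orientation'])
cap('wrist','wrist2')
```

```text
6.1333 [ 0.432  0.217  0.272  1.463 -0.078  1.43   0.713] [ 450.857 -398.227  273.649] [[-0.006  0.999  0.043]
 [ 1.     0.007 -0.011]
 [-0.011  0.042 -0.999]]
```

View pics/wrist2.png

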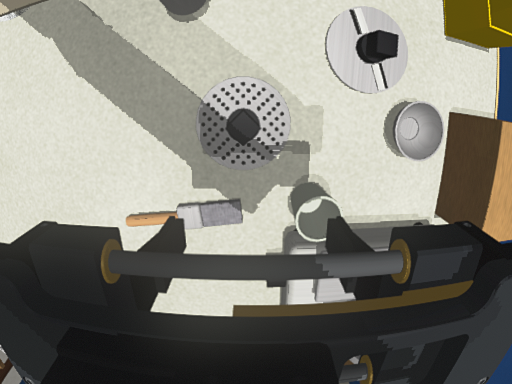

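```bash
cat >> h.py <<'E'
def fray(uv,K,E):
    uv=np.atleast_2d(np.asarray(uv,float)); a=(uv[:,0]-K[0,2])/K[0,0]; b=(uv[:,1]-K[1,2])/K[1,1]
    r=np.hypot(a,b); s=np.where(r>1e-9,np.sin(r)/np.maximum(r,1e-9),1)
    d=np.stack([a*s,-b*s,-np.cos(r)],1)
    return d@E[:3,:3].T
def fproj(P,K,E):
    q=(np.atleast_2d(P)-E[:3,3])@E[:3,:3]; x,y,z=q[:,0],-q[:,1],-q[:,2]
    rho=np.hypot(x,y); th=np.arctan2(rho,z); k=np.where(rho>1e-9,th/np.maximum(rho,1e-9),0)
    return np.stack([K[0,2]+K[0,0]*k*x,K[1,2]+K[1,1]*k*y],1)
def onz(uv,K,E,z):
    d=fray(uv,K,E); t=(z-E[2,3])/d[:,2:3]; return E[:3,3]+t*d
def zoom(tag,r,f,out):
    im=load(tag)[0][:,:,::-1]; x0,y0,x1,y1=r
    cv2.imwrite(out,cv2.resize(im[y0:y1,x0:x1],None,fx=f,fy=f,interpolation=cv2.INTER_CUBIC))
E
python3 -c "
from h import *
zoom('wrist2',(190,70,300,175),7,'pics/w2z.png')"
```

```text
(no output)
```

View pics/w2z.png

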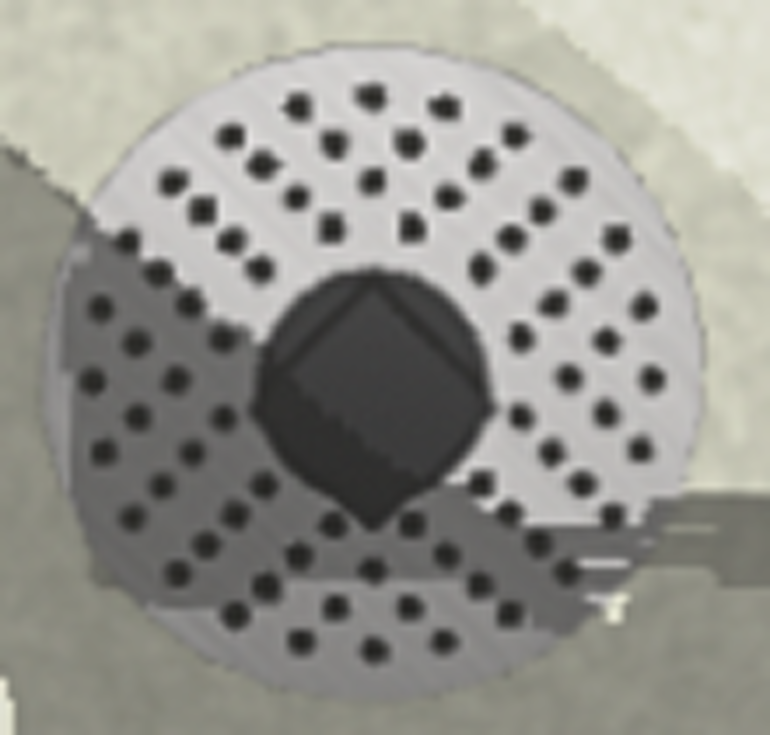

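Run:
```python
from h import *
im,d,K,E=load('wrist2')
f=lambda l:np.array([[190+x/7-.5+.5/7,70+y/7-.5+.5/7] for x,y in l])
c=onz(f([(372,288),(250,406),(373,527),(494,408)]),K,E,76); print(c); m=c.mean(0); print(m)
e=c-np.roll(c,-1,0); print(np.linalg.norm(e[:,:2],axis=1),np.degrees(np.arctan2(e[:,1],e[:,0]))%90)
# plate rim extremes z=12
r=onz(f([(375,45),(42,380),(380,700),(705,375)]),K,E,12); print(r, np.linalg.norm(r[0]-r[2]),np.linalg.norm(r[1]-r[3]), (r[0,1]+r[2,1])/2,(r[1,0]+r[3,0])/2)
p=cloud('scene0'); 
z=p[...,2]; s=(z>8)&(z<16)&(np.hypot(p[...,0]-453,p[...,1]+350)<85); A=p[s][:,:2]
print(A.min(0),A.max(0),(A.min(0)+A.max(0))/2)
```

```text
[[ 442.325 -337.759   76.   ]
 [ 419.944 -359.399   76.   ]
 [ 442.51  -382.177   76.   ]
 [ 464.751 -359.902   76.   ]]
[ 442.382 -359.809   76.   ]
[31.132 32.064 31.478 31.515] [44.036 44.733 45.045 45.365]
[[ 442.886 -288.96    12.   ]
 [ 371.373 -359.912   12.   ]
 [ 444.087 -431.666   12.   ]
 [ 514.191 -359.191   12.   ]] 142.71058719090144 142.82017388330286 -360.31296265985156 442.7817879437485
[ 375.938 -430.764] [ 519.003 -290.4  ] [ 447.471 -360.582]
```

drive_tool(deltas=[[-1,[0,0,10],6.5],[-1,[0,0,10],6.5],[-1,[0,0,10],6.5],[-1,[0,0,20],6.5],[-1,[0,0,20],6.5],[-1,[0,0,20],6.5],[-1,[0,0,20],6],[-1,[20,-20,0],0],[-1,[0,0,0],0],[-1,[0,0,0],0]])

```text
t: 7.02
position: [456.2, -367.8, 163.0]
orientation: [[0.7, 0.713, 0.042], [0.713, -0.701, -0.009], [0.023, 0.037, -0.999]]
wrist_force: [0.3, -0.2, 0.3]
gripper_width: 87.2
```

```bash
cat > to.py <<'E'
import sys
from h import *
def delta(p):
    s=ctrl.observe(); R=np.array(s['orientation']); return R.T@(np.array(p)-s['position'])
if __name__=='__main__':
    s=ctrl.observe(); print(s['t'],s['joints'],s['position']); print(s['orientation']); print('F',s['wrist_force'],s['gripper_width'])
    if len(sys.argv)>3: print('d',delta([float(a) for a in sys.argv[1:4]]))
E
python3 to.py 442.5 -360 42
```

```text
7.0167 [ 0.329  0.239  0.33   1.675 -0.102  1.203 -0.093] [ 456.242 -367.844  162.973]
[[ 0.7    0.713  0.042]
 [ 0.713 -0.701 -0.009]
 [ 0.023  0.037 -0.999]]
F [ 0.262 -0.213  0.273] 87.20549562735573
d [ -6.788 -19.723 120.207]
```

drive_tool(deltas=[[-1,[-3.5,-10,5],0],[-1,[-3.3,-9.7,15],0],[-1,[0,0,20],0],[-1,[0,0,25],0],[-1,[0,0,25],0],[-1,[0,0,20],0],[-1,[0,0,10],0],[-1,[0,0,0],0],[0.5,[0,0,0],0],[1,[0,0,0],0]], squeeze=40)

```text
t: 7.85
position: [442.9, -362.6, 43.0]
orientation: [[0.702, 0.711, 0.043], [0.712, -0.703, -0.012], [0.022, 0.039, -0.999]]
wrist_force: [0.2, -0.1, -0.3]
gripper_width: 80.1
```

drive_tool(deltas=[[1,[0,0,0],0],[1,[0,0,0],0],[1,[0,0,0],0],[1,[0,0,0],0],[1,[0,0,0],0],[1,[0,0,0],0],[1,[0,0,0],0],[1,[0,0,-5],0],[1,[0,0,-10],0],[1,[0,0,-20],0]])

```text
t: 8.68
position: [439.2, -360.2, 74.9]
orientation: [[0.702, 0.711, 0.037], [0.712, -0.702, -0.008], [0.02, 0.032, -0.999]]
wrist_force: [-0.3, -0.4, -3.8]
gripper_width: 33.6
```

```bash
python3 to.py
python3 - <<'E'
from h import *
cap('scene','scene2'); cap('side','side2')
zoom('scene2',(150,140,290,260),5,'pics/sc2z.png')
E
```

```text
8.6833 [ 0.341  0.289  0.321  1.811 -0.124  1.024 -0.068] [ 439.158 -360.196   74.889]
[[ 0.702  0.711  0.037]
 [ 0.712 -0.702 -0.008]
 [ 0.02   0.032 -0.999]]
F [-0.307 -0.364 -3.845] 33.593452193702156
```

View pics/sc2z.png

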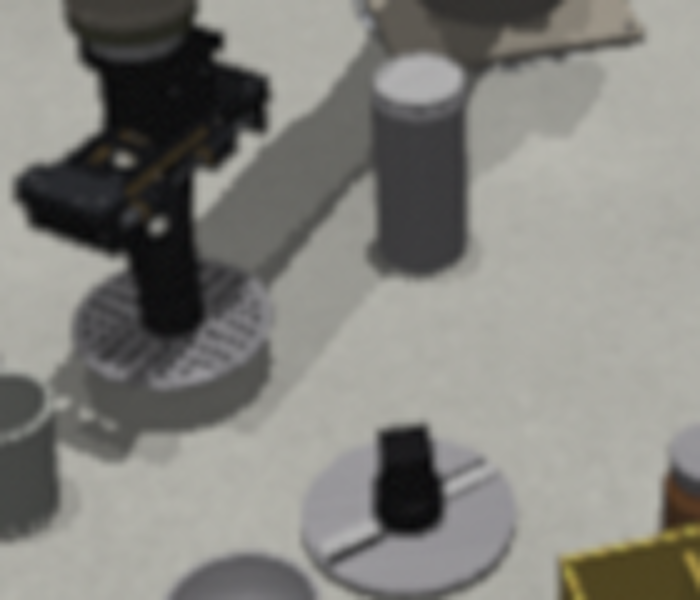

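```bash
cat > seat.py <<'E'
from h import *
from scipy.optimize import least_squares
def wcloud(tag):
    im,d,K,E=load(tag); v,u=np.mgrid[0:d.shape[0],0:d.shape[1]]
    uv=np.stack([u.ravel(),v.ravel()],1); r=fray(uv,K,np.eye(4)); 
    P=r/(-r[:,2:3])*d.reshape(-1,1); P=P@E[:3,:3].T+E[:3,3]; P[d.ravel()<=0]=np.nan
    return P.reshape(d.shape+(3,))
def fr(psi,tilt):
    # seat x up slope (away), z leaning toward robot
    cx,sx=np.cos(psi),np.sin(psi); t=tilt
    Z=np.array([-np.sin(t)*cx,-np.sin(t)*sx,np.cos(t)]); Y=np.array([-sx,cx,0]); X=np.cross(Y,Z); return np.stack([X,Y,Z],1)
if __name__=='__main__':
    for tag in ('side0','side1','side2','wrist1','scene0'):
        p=wcloud(tag) if tag[0]=='w' else cloud(tag)
        A=p.reshape(-1,3); A=A[~np.isnan(A[:,0])]
        R=fr(np.radians(6),np.radians(30)); c0=np.array([515,235,115.])
        q=(A-c0)@R
        A=A[(abs(q[:,0])<110)&(abs(q[:,1])<125)&(q[:,2]>-45)&(q[:,2]<45)&(np.hypot(q[:,0],q[:,1]+105)>22)]
        # robust face plane: free normal
        q=(A-c0)@R
        ring=np.hypot(q[:,0],q[:,1]); 
        def res(v,which):
            Rz=fr(v[0],v[1]); h=(A[which]-c0)@Rz[:,2]-v[2]; return h
        far=(ring>48)
        for _ in range(4):
            if _==0: w=far
            s=least_squares(lambda v:res(v,w),[.1,.52,-8],loss='soft_l1',f_scale=1.5)
            h=(A-c0)@fr(s.x[0],s.x[1])[:,2]-s.x[2]
            w=far&(abs(h)<4)
        hf=h[ring<42]; hf=hf[(hf>11)&(hf<27)]
        print(tag,'yaw',np.degrees(s.x[0]),'tilt',np.degrees(s.x[1]),'off',s.x[2],w.sum(),'flange h',np.median(hf) if len(hf) else None,len(hf))
E
python3 seat.py
```

```text
side0 yaw 7.358040240089554 tilt 29.628422863257597 off -10.047636732694256 4005 flange h 18.201562115590626 417
side1 yaw 7.738927998284635 tilt 29.61992093080288 off -10.260502343102836 3994 flange h 18.404226405202362 415
side2 yaw 7.60024741986717 tilt 29.764661598173962 off -10.199762698296363 4028 flange h 18.363479645597643 425
wrist1 yaw 10.519669286860085 tilt 29.39994818152278 off -8.077442607932495 4311 flange h 16.87645059136946 574
scene0 yaw 5.272492713242221 tilt 27.230839769657067 off -11.558885869630778 411 flange h 18.47985506668497 75
```

```bash
cat > seat2.py <<'E'
from seat import *
def run(tag,psi):
    p=wcloud(tag) if tag[0]=='w' else cloud(tag)
    im=load(tag)[0]
    A=p.reshape(-1,3); ok=~np.isnan(A[:,0]); A=A[ok]
    R=fr(np.radians(psi),np.radians(30)); c0=np.array([515,235,115.])
    q=(A-c0)@R
    face=np.median(q[(np.hypot(q[:,0],q[:,1])>50)&(np.hypot(q[:,0],q[:,1])<100)&(abs(q[:,2]+9)<8)][:,2])
    f=q[(np.hypot(q[:,0],q[:,1])<55)&(abs(q[:,2]-face-18.5)<5)]
    # flange circle: trimmed extent via directional support
    def fit(f,r):
        from scipy.spatial import ConvexHull
        h=f[ConvexHull(f[:,:2]).vertices][:,:2]
        s=least_squares(lambda v:np.hypot(h[:,0]-v[0],h[:,1]-v[1])-r,h.mean(0),loss='soft_l1',f_scale=1); return s.x,np.std(s.fun)
    c,sd=fit(f,39.5)
    # post: points z 20..75 above seat near
    z=q[:,2]-face
    m=(z>35)&(z<85)&(np.hypot(q[:,0]-c[0],q[:,1]-c[1]+105)<25)
    g=q[m][:,:2]
    s=least_squares(lambda v:np.hypot(g[:,0]-v[0],g[:,1]-v[1])-12,g.mean(0),loss='soft_l1',f_scale=1)
    d=s.x-c; print(tag,'face',face,'flange h',np.median(f[:,2])-face,'c',c,sd,'post rel',d,np.hypot(*d),'ang',np.degrees(np.arctan2(d[0],-d[1])),len(g))
    top=z>80; hh=q[top&(abs(q[:,0]-c[0])<130)&(abs(q[:,1]-c[1]+115)<40)&(z<108)]
    print('  arm top h',np.percentile(hh[:,2]-face,[10,50,90]) if len(hh) else None, 'world flange c', c0+R@np.r_[c,np.median(f[:,2])])
    return q,c,face
if __name__=='__main__':
    for t in ('side0','side1','side2','wrist1'): run(t,8)
E
python3 seat2.py
```

```text
side0 face -9.089998912957673 flange h 17.372697297149443 c [ 0.808 -8.64 ] 1.4090224163890757 post rel [   0.348 -108.014] 108.01431950515521 ang 0.18481155090603496 116
  arm top h [ 91.947  96.786 102.812] world flange c [512.794 225.965 122.577]
side1 face -9.100137728962668 flange h 17.346786153173483 c [ 0.23  -8.907] 1.4947262769516392 post rel [   0.609 -107.773] 107.77476726670628 ang 0.32401788891131034 119
  arm top h [ 91.276  96.825 102.59 ] world flange c [512.354 225.634 122.257]
side2 face -9.098925620659593 flange h 17.455540314099366 c [ 0.058 -8.854] 1.2662849635172058 post rel [   0.787 -107.66 ] 107.66320148742724 ang 0.41899232843761985 118
  arm top h [ 91.614  96.799 102.799] world flange c [512.144 225.657 122.266]
wrist1 face -8.03036615678151 flange h 16.719882953675466 c [  0.413 -12.287] 0.6829499717492947 post rel [ 16.523 -87.626] 89.17009041317552 ang 10.67843023746162 35
  arm top h [ 95.014  96.316 102.098] world flange c [512.762 222.277 122.732]
```

```bash
cat > ov.py <<'E'
from seat import *
def proj(P,K,E):
    q=(np.atleast_2d(P)-E[:3,3])@E[:3,:3]; return np.stack([K[0,2]+K[0,0]*q[:,0]/-q[:,2],K[1,2]+K[1,1]*-q[:,1]/-q[:,2]],1)
def overlay(tag,ft,psi,r,f,out,slot=90):
    im,d,K,E=load(tag); R=fr(np.radians(psi),np.radians(30)); pr=fproj if tag[0]=='w' else proj
    x0,y0,x1,y1=r; g=cv2.resize(im[y0:y1,x0:x1,::-1],None,fx=f,fy=f,interpolation=cv2.INTER_CUBIC)
    def dr(L,col,cl=False):
        uv=pr(ft+np.asarray(L,float)@R.T,K,E); uv=((uv+.5-[x0,y0])*f).astype(np.int32); cv2.polylines(g,[uv],cl,col,1,cv2.LINE_AA)
    a=np.linspace(0,2*np.pi,60)
    dr(np.c_[40*np.cos(a),40*np.sin(a),0*a],(0,0,255))
    dr(np.c_[4*np.cos(a),4*np.sin(a),0*a+19],(0,255,0)); dr(np.c_[8*np.cos(a),8*np.sin(a),0*a+13],(0,255,0)); 
    dr(np.c_[12*np.cos(a),12*np.sin(a)-105,0*a+80],(255,0,0))
    for k in range(3):
        t=np.radians(slot+120*k); u=np.array([np.cos(t),np.sin(t),0]); v=np.array([-u[1],u[0],0])
        dr([u*18+8*v,u*40+8*v],(255,0,255)); dr([u*18-8*v,u*40-8*v],(255,0,255))
    cv2.imwrite(out,g)
if __name__=='__main__':
    ft=np.array([512.4,225,122.4])
    overlay('side0',ft,8,(165,225,255,315),7,'pics/ovs.png'); overlay('wrist1',ft,8,(150,0,270,105),6,'pics/ovw.png')
    cv2.imwrite('pics/ov.png',cv2.resize(np.hstack([cv2.resize(cv2.imread('pics/ovs.png'),(630,630)),cv2.resize(cv2.imread('pics/ovw.png'),(720,630))]),None,fx=.59,fy=.59,interpolation=cv2.INTER_AREA))
E
python3 ov.py
```

```text
(no output)
```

View pics/ovs.png

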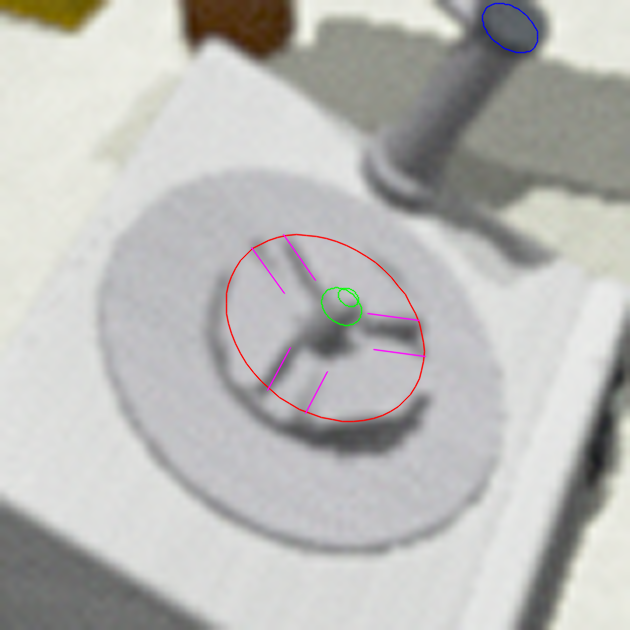

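View pics/ovw.png

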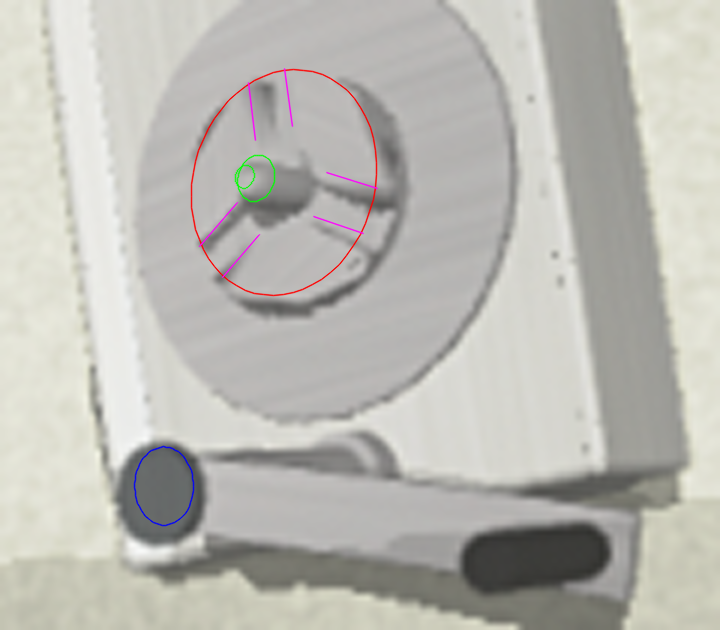

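drive_tool(deltas=[[1,[0,0,-30],0],[1,[0,0,-40],0],[1,[0,0,-40],0],[1,[0,0,-40],0],[1,[0,0,-40],0],[1,[10,-10,-36],0],[1,[20,-20,-25],0],[1,[28,-28,0],0],[1,[28,-28,0],0],[1,[28,-28,0],0]], squeeze=60)

```text
t: 9.62
position: [429.2, -196.0, 325.2]
orientation: [[0.703, 0.71, 0.041], [0.711, -0.703, -0.011], [0.022, 0.037, -0.999]]
wrist_force: [2.5, -0.2, -3.8]
gripper_width: 33.4
```

drive_tool(deltas=[[1,[28,-28,0],0],[1,[28,-28,0],0],[1,[28,-28,0],0],[1,[28,-28,0],0],[1,[28,-28,0],0],[1,[28,-28,-5],0],[1,[20,-20,-20],0],[1,[10,-10,-30],0],[1,[0,0,-40],0],[1,[0,0,-40],0]])

```text
t: 10.45
position: [421.5, 84.9, 457.9]
orientation: [[0.7, 0.713, 0.039], [0.713, -0.701, -0.011], [0.02, 0.035, -0.999]]
wrist_force: [1.5, -0.5, -2.8]
gripper_width: 33.5
```

```bash
python3 to.py
```

```text
10.45 [-0.101 -0.122 -0.192  1.426 -0.002  1.801 -1.069] [421.499  84.899 457.85 ]
[[ 0.7    0.713  0.039]
 [ 0.713 -0.701 -0.011]
 [ 0.02   0.035 -0.999]]
F [ 1.525 -0.536 -2.826] 33.53688234360016
```

drive_tool(deltas=[[1,[0,0,-40],0],[1,[0,0,-40],0],[1,[0,0,-40],0],[1,[0,0,-40],0],[1,[0,0,-40],0],[1,[0,0,-40],0],[1,[0,0,-40],0],[1,[0,0,-40],0],[1,[0,0,-40],0],[1,[0,0,-40],0]])

```text
t: 11.28
position: [409.2, 81.6, 619.8]
orientation: [[0.696, 0.706, 0.13], [0.711, -0.703, 0.018], [0.104, 0.08, -0.991]]
wrist_force: [0.2, -0.2, -4.1]
gripper_width: 33.3
```

```bash
python3 to.py
```

```text
11.2833 [ 0.802 -0.053 -1.014  0.98  -0.039  2.058 -1.014] [409.187  81.643 619.815]
[[ 0.696  0.706  0.13 ]
 [ 0.711 -0.703  0.018]
 [ 0.104  0.08  -0.991]]
F [ 0.155 -0.162 -4.095] 33.295605521425045
```

drive_tool(deltas=[[1,[4,4,-40],0],[1,[4,4,-40],0],[1,[4,4,-40],0],[1,[4,4,-40],0],[1,[4,4,-40],0],[1,[4,4,-40],0],[1,[4,4,-40],0],[1,[4,4,-40],0],[1,[4,4,-40],0],[1,[4,4,-40],0]])

```text
t: 12.12
position: [389.8, 68.4, 757.8]
orientation: [[0.626, 0.658, 0.419], [0.699, -0.712, 0.074], [0.347, 0.246, -0.905]]
wrist_force: [0.8, 0.4, -3.8]
gripper_width: 33.7
```

```bash
python3 to.py
```

```text
12.1167 [ 0.56  -0.124 -0.646  0.739 -0.121  2.058 -0.958] [389.832  68.442 757.825]
[[ 0.626  0.658  0.419]
 [ 0.699 -0.712  0.074]
 [ 0.347  0.246 -0.905]]
F [ 0.837  0.399 -3.824] 33.65261479879764
```

drive_tool(deltas=[[1,[13,9,-37],0],[1,[13,9,-37],0],[1,[3,2,-8],0],[1,[0,0,0],0],[1,[0,0,0],0],[1,[-13,-9,30],0],[1,[-13,-9,30],0],[1,[-13,-9,30],0],[1,[-13,-9,30],0],[1,[-13,-9,30],0]])

```text
t: 12.95
position: [397.1, 68.8, 622.5]
orientation: [[0.602, 0.64, 0.477], [0.694, -0.715, 0.084], [0.395, 0.281, -0.875]]
wrist_force: [1.0, 0.8, -2.9]
gripper_width: 33.6
```

```bash
python3 to.py
```

```text
12.95 [ 0.68  -0.465 -0.453  1.355 -0.388  1.707 -0.709] [397.13   68.762 622.472]
[[ 0.602  0.64   0.477]
 [ 0.694 -0.715  0.084]
 [ 0.395  0.281 -0.875]]
F [ 0.973  0.826 -2.851] 33.6042785461478
```

```bash
cat > place.py <<'E'
import sys
from seat import *
from to import delta
Rg=np.array([[.702,.711,.043],[.712,-.703,-.012],[.022,.039,-.999]])
ot=Rg.T@(np.array([442.6,-360.2,0])-[442.9,-362.6,43.0]); 
print('ot raw',ot); ot[1]=0
FT=np.array([512.4,225,122.4]); RS=fr(np.radians(8),np.radians(30)); SEAT=FT-8*RS[:,2]
if __name__=='__main__':
    s=ctrl.observe(); R=np.array(s['orientation']); o=s['position']+R@ot
    print('t',s['t'],'origin in seat frame',RS.T@(o-SEAT),'tool z in seat',RS.T@R[:,2],'F seat',RS.T@s['wrist_force'],'T',s['wrist_torque'],s['gripper_width'])
    if len(sys.argv)>3:
        tgt=SEAT+RS@np.array([float(a) for a in sys.argv[1:4]]); print('delta tool',R.T@(tgt-o),'delta world',tgt-o, 'TCP',tgt-R@ot)
E
python3 place.py 0 0 90
```

```text
ot raw [ 0.552 -3.577 42.915]
t 12.95 origin in seat frame [ 132.012 -137.643  466.116] tool z in seat [-0.018  0.016 -1.   ] F seat [-0.492  0.683 -3.008] T [-0.106  1.113 -0.032] 33.6042785461478
delta tool [ -20.371 -180.379  380.637] delta world [  53.858  146.565 -391.732] TCP [450.988 215.327 230.74 ]
```

drive_tool(deltas=[[1,[30,-16,8],0],[1,[34,-18,10],0],[1,[34,-18,10],0],[1,[34,-18,10],0],[1,[-5,-7,20],0],[1,[-14,-10,31],0],[1,[-14,-10,31],0],[1,[-14,-10,31],0],[1,[-14,-10,31],0],[1,[-14,-10,31],0]])

```text
t: 13.78
position: [451.5, 216.7, 422.4]
orientation: [[0.602, 0.641, 0.477], [0.696, -0.714, 0.082], [0.393, 0.282, -0.875]]
wrist_force: [1.6, 0.4, -3.8]
gripper_width: 33.4
```

```bash
python3 to.py; python3 place.py 0 0 90
```

```text
13.7833 [ 0.477 -0.485 -0.753  1.748 -0.276  1.249 -1.058] [451.538 216.719 422.389]
[[ 0.602  0.641  0.477]
 [ 0.696 -0.714  0.082]
 [ 0.393  0.282 -0.875]]
F [ 1.614  0.413 -3.783] 33.44738174591066
ot raw [ 0.552 -3.577 42.915]
t 13.7833 origin in seat frame [ 96.425   1.245 255.603] tool z in seat [-0.019  0.015 -1.   ] F seat [-0.458  0.184 -4.104] T [-0.129  1.037 -0.046] 33.44738174591066
delta tool [-76.509 -53.452 167.37 ] delta world [  -0.525   -1.331 -191.629] TCP [451.014 215.387 230.76 ]
```

drive_tool(deltas=[[1,[-12,-8,26],0],[1,[-12,-8,26],0],[1,[-12,-8,26],0],[1,[-12,-8,26],0],[1,[-10,-8,22],0],[1,[-9,-6,20],0],[1,[-5,-4,11],0],[1,[-4,-3,8],0],[1,[0,0,0],0],[1,[0,0,0],0]])

```text
t: 14.62
position: [451.4, 216.2, 236.4]
orientation: [[0.6, 0.641, 0.478], [0.696, -0.713, 0.083], [0.394, 0.282, -0.875]]
wrist_force: [-0.3, 0.2, -3.6]
gripper_width: 33.3
```

```bash
python3 place.py 0 0 60
python3 - <<'E'
from h import *
cap('side','side3'); cap('scene','scene3')
zoom('side3',(120,150,300,300),4,'pics/s3z.png')
E
```

```text
ot raw [ 0.552 -3.577 42.915]
t 14.6167 origin in seat frame [ 3.323  0.744 94.631] tool z in seat [-0.018  0.016 -1.   ] F seat [-2.01   0.22  -2.945] T [-0.184  1.058 -0.025] 33.31341008491759
delta tool [-2.944 -0.611 34.668] delta world [ 14.401   1.273 -31.653] TCP [465.821 217.426 204.748]
```

View pics/s3z.png

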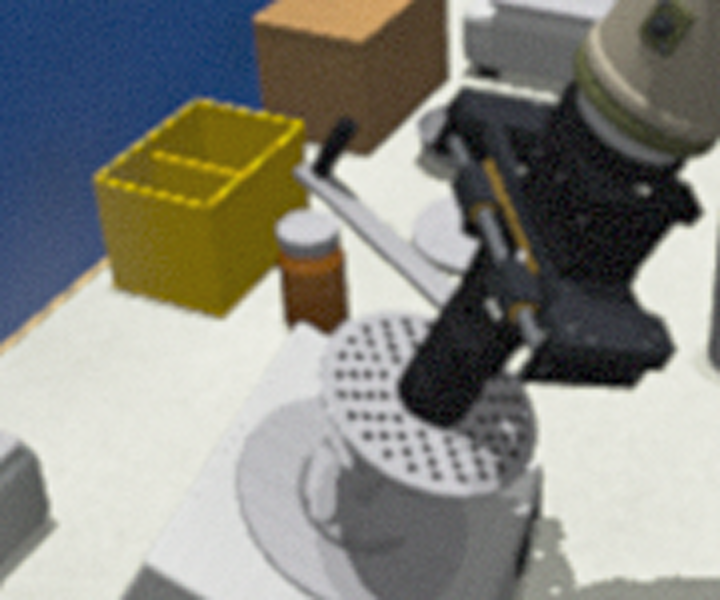

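View pics/scene3.png

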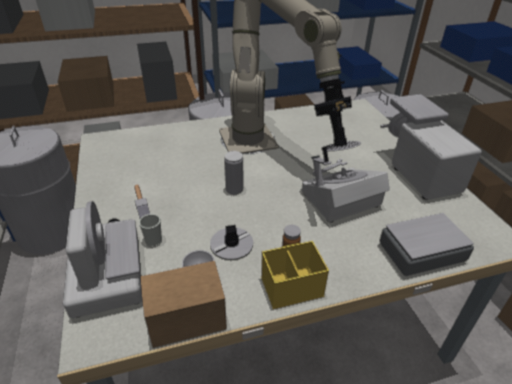

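```bash
cat > dfit.py <<'E'
import sys
from place import *
from fit import plane
def dfit(tag,zest,w=12):
    im,d,K,E=load(tag); p=cloud(tag); q=(p-SEAT)@RS
    sel=(~np.isnan(q[...,0]))&(np.hypot(q[...,0],q[...,1])<85)&(abs(q[...,2]-zest-12)<w)
    P=q[sel]; 
    rr=np.hypot(P[:,0],P[:,1]); P=P[rr>26]
    c,n,m=plane(P,8,2.5); P=P[m]
    from scipy.spatial import ConvexHull
    H=P[ConvexHull(P[:,:2]).vertices]
    s=least_squares(lambda v:np.hypot(H[:,0]-v[0],H[:,1]-v[1])-71,[0,0],loss='soft_l1',f_scale=1)
    zc=c[2]-(n[0]*(s.x[0]-c[0])+n[1]*(s.x[1]-c[1]))/n[2]
    print(tag,'plate centre (seat frame)',s.x,'z plate top',zc,'-> origin z',zc-12,'normal',n,'rim resid',np.std(s.fun),m.sum())
if __name__=='__main__': dfit(sys.argv[1],float(sys.argv[2]))
E
python3 dfit.py side3 95
python3 - <<'E'
from seat2 import *
for t in('side0','side1','side2'):run(t,8)
E
```

```text
ot raw [ 0.552 -3.577 42.915]
side3 plate centre (seat frame) [1.5   3.262] z plate top 108.60329135922892 -> origin z 96.60329135922892 normal [ 0.072 -0.022  0.997] rim resid 0.5570646238184311 1402
side0 face -9.089998912957673 flange h 17.372697297149443 c [ 0.808 -8.64 ] 1.4090224163890757 post rel [   0.348 -108.014] 108.01431950515521 ang 0.18481155090603496 116
  arm top h [ 91.947  96.786 102.812] world flange c [512.794 225.965 122.577]
side1 face -9.100137728962668 flange h 17.346786153173483 c [ 0.23  -8.907] 1.4947262769516392 post rel [   0.609 -107.773] 107.77476726670628 ang 0.32401788891131034 119
  arm top h [ 91.276  96.825 102.59 ] world flange c [512.354 225.634 122.257]
side2 face -9.098925620659593 flange h 17.455540314099366 c [ 0.058 -8.854] 1.2662849635172058 post rel [   0.787 -107.66 ] 107.66320148742724 ang 0.41899232843761985 118
  arm top h [ 91.614  96.799 102.799] world flange c [512.144 225.657 122.266]
```

```bash
cat > sd.py <<'E'
import sys
from place import *
s=ctrl.observe(); R=np.array(s['orientation'])
print('tool delta for seat delta',R.T@RS@np.array([float(a) for a in sys.argv[1:4]]))
E
python3 sd.py -2 -2.7 -66; python3 sd.py 0 0 -10;python3 sd.py 10 0 0; python3 sd.py 0 10 0
```

```text
ot raw [ 0.552 -3.577 42.915]
tool delta for seat delta [-3.063  2.415 65.97 ]
ot raw [ 0.552 -3.577 42.915]
tool delta for seat delta [0.025 0.224 9.997]
ot raw [ 0.552 -3.577 42.915]
tool delta for seat delta [ 7.959  6.052 -0.155]
ot raw [ 0.552 -3.577 42.915]
tool delta for seat delta [ 6.054 -7.957  0.163]
```

drive_tool(deltas=[[1,[-1.5,1.2,8],0],[1,[-1.5,1.2,12],0],[1,[0,0.2,12],0],[1,[0,0.2,12],0],[1,[0,0.2,12],0],[1,[0,0,7],0],[1,[0,0,3],0],[1,[0,0,0],0],[1,[0,0,0],0],[1,[0,0,0],0]])

```text
t: 15.55
position: [483.6, 217.8, 179.3]
orientation: [[0.6, 0.641, 0.479], [0.696, -0.713, 0.084], [0.395, 0.283, -0.874]]
wrist_force: [-0.7, 0.1, -2.8]
gripper_width: 33.4
```

```bash
python3 place.py 0 0 19
python3 - <<'E'
from h import *
cap('side','side4')
zoom('side4',(140,190,270,320),5,'pics/s4z.png')
E
python3 dfit.py side4 30
```

```text
ot raw [ 0.552 -3.577 42.915]
t 15.55 origin in seat frame [ 2.713 -2.062 29.15 ] tool z in seat [-0.016  0.016 -1.   ] F seat [-1.992  0.147 -2.117] T [-0.164  1.154 -0.042] 33.41505991411293
delta tool [-0.881 -3.056 10.223] delta world [  2.412   2.422 -10.146] TCP [486.056 220.263 169.203]
ot raw [ 0.552 -3.577 42.915]
side4 plate centre (seat frame) [0.593 0.343] z plate top 43.197104753581925 -> origin z 31.197104753581925 normal [ 0.069 -0.022  0.997] rim resid 0.6748452317288505 1296
```

View pics/s4z.png

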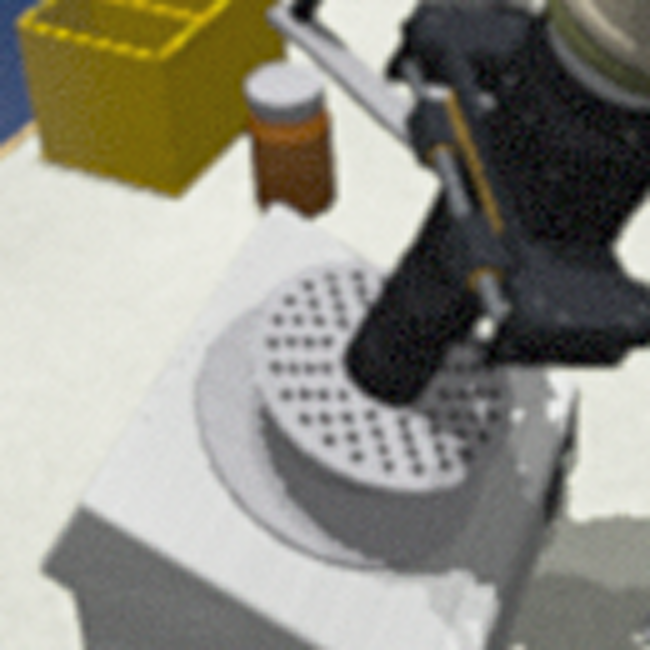

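drive_tool(deltas=[[1,[0,0,3],0],[1,[0,0,3],0],[1,[0,0,3],0],[1,[0,0,2],0],[1,[0,0,2],0],[1,[0,0,2],0],[1,[0,0,1],0],[1,[0,0,0],0],[1,[0,0,0],0],[1,[0,0,0],0]])

```text
t: 16.43
position: [491.1, 219.1, 164.9]
orientation: [[0.6, 0.641, 0.479], [0.696, -0.713, 0.084], [0.395, 0.283, -0.874]]
wrist_force: [-0.7, 0.2, -3.2]
gripper_width: 33.3
```

```bash
python3 place.py 0 0 8
```

```text
ot raw [ 0.552 -3.577 42.915]
t 16.4333 origin in seat frame [ 2.017 -1.87  12.797] tool z in seat [-0.016  0.016 -1.   ] F seat [-2.212  0.251 -2.434] T [-0.183  1.174  0.014] 33.290544532735574
delta tool [-0.457 -2.599  4.859] delta world [ 0.385  1.942 -5.162] TCP [491.527 221.032 159.691]
```

drive_tool(deltas=[[1,[0,0,2],0],[1,[0,0,2],0],[1,[0,0,1],0],[1,[0,0,1],0],[1,[0,0,1],0],[1,[0,0,0],0],[1,[0,0,0],0],[1,[0,0,0],0],[1,[0,0,0],0],[1,[0,0,0],0]])

```text
t: 17.27
position: [493.8, 219.2, 159.4]
orientation: [[0.601, 0.641, 0.477], [0.697, -0.713, 0.081], [0.392, 0.284, -0.875]]
wrist_force: [-37.3, -12.5, 36.2]
gripper_width: 32.8
```

```bash
python3 place.py 0 0 0
```

```text
ot raw [ 0.552 -3.577 42.915]
t 17.2667 origin in seat frame [ 1.488 -2.241  6.759] tool z in seat [-0.019  0.014 -1.   ] F seat [-15.377  -7.151  50.66 ] T [-1.78   4.322 -0.605] 32.77851124506792
delta tool [ 0.22  -2.535  6.815] delta world [ 1.759  2.51  -6.597] TCP [495.55  221.708 152.81 ]
```

drive_tool(deltas=[[1,[-0.4,0,-1.2],0],[1,[0,0,0],4],[1,[0,0,0],3],[1,[0,0,0],0],[1,[0,0,0.5],0],[1,[0,0,0.5],0],[1,[0,0,0.2],0],[1,[0,0,0],0],[1,[0,0,0],0],[1,[0,0,0],0]])

```text
t: 18.1
position: [493.9, 219.1, 159.5]
orientation: [[0.674, 0.563, 0.478], [0.604, -0.793, 0.081], [0.425, 0.234, -0.875]]
wrist_force: [-36.1, -12.2, 34.0]
gripper_width: 33.3
```

```bash
python3 place.py 0 0 0
```

```text
ot raw [ 0.552 -3.577 42.915]
t 18.1 origin in seat frame [ 1.711 -2.355  6.798] tool z in seat [-0.018  0.014 -1.   ] F seat [-15.455  -7.045  48.191] T [-1.621  3.902 -0.628] 33.283642119349174
delta tool [-0.232 -2.753  6.859] delta world [ 1.571  2.599 -6.742] TCP [495.481 221.735 152.774]
```

drive_tool(deltas=[[1,[0,0,-1.2],0],[1,[0,0,0],-6],[1,[0,0,0],-6],[1,[0,0,0],-6],[1,[0,0,0],-6],[1,[0,0,0],-6],[1,[0,0,0.6],0],[1,[0,0,0.6],0],[1,[0,0,0],0],[1,[0,0,0],0]])

```text
t: 18.93
position: [494.7, 219.4, 160.1]
orientation: [[0.302, 0.824, 0.48], [0.92, -0.384, 0.082], [0.252, 0.417, -0.873]]
wrist_force: [-22.6, -8.8, 24.8]
gripper_width: 33.5
```

```bash
python3 place.py 0 0 0
```

```text
ot raw [ 0.552 -3.577 42.915]
t 18.9333 origin in seat frame [ 2.641 -1.95   6.864] tool z in seat [-0.015  0.015 -1.   ] F seat [-7.997 -5.538 33.298] T [-1.679  2.437 -0.089] 33.489014295139185
delta tool [ 0.35  -3.119  6.931] delta world [ 0.862  2.09  -7.265] TCP [495.599 221.525 152.818]
```

drive_tool(deltas=[[1,[0,0,-1],0],[1,[0,0,0],-6],[1,[0,0,0],-6],[1,[0,0,0],-6],[1,[0,0,0],-6],[1,[0,0,0],-6],[1,[0,0,0.6],0],[1,[0,0,0.6],0],[1,[0,0,0],0],[1,[0,0,0],0]])

```text
t: 19.77
position: [494.7, 219.5, 158.5]
orientation: [[-0.148, 0.865, 0.479], [0.989, 0.123, 0.084], [0.014, 0.486, -0.874]]
wrist_force: [2.6, 0.4, -2.8]
gripper_width: 33.1
```

```bash
python3 place.py 0 0 0
```

```text
ot raw [ 0.552 -3.577 42.915]
t 19.7667 origin in seat frame [ 1.479 -1.682  5.518] tool z in seat [-0.016  0.016 -1.   ] F seat [ 0.913  0.022 -3.732] T [-0.192  0.345 -0.138] 33.121502398864564
delta tool [ 1.592 -1.39   5.568] delta world [ 1.229  1.871 -5.518] TCP [495.881 221.407 152.96 ]
```

drive_tool(deltas=[[1,[0,0,1],0],[1,[0,0,1],0],[1,[0,0,1],0],[1,[0,0,1],0],[1,[0,0,1],0],[1,[0,0,0],0],[1,[0,0,0],0],[1,[0,0,0],0],[1,[0,0,0],0],[1,[0,0,0],0]])

```text
t: 20.6
position: [497.0, 220.1, 154.2]
orientation: [[-0.151, 0.865, 0.479], [0.988, 0.126, 0.084], [0.012, 0.486, -0.874]]
wrist_force: [4.5, 0.5, -0.4]
gripper_width: 33.3
```

```bash
python3 place.py 0 0 0
```

```text
ot raw [ 0.552 -3.577 42.915]
t 20.6 origin in seat frame [ 1.382 -1.48   0.651] tool z in seat [-0.016  0.016 -1.   ] F seat [ 3.729 -0.122 -2.649] T [ 0.338 -0.537 -0.101] 33.34174395707561
delta tool [ 1.475 -1.364  0.697] delta world [-1.069  1.345 -1.255] TCP [495.883 221.407 152.961]
```

Going in freely. Pressing the last couple of millimetres until contact.

drive_tool(deltas=[[1,[0,0,0.7],0],[1,[0,0,0.7],0],[1,[0,0,0.6],0],[1,[0,0,0.4],0],[1,[0,0,0],0],[1,[0,0,0],0],[1,[0,0,0],0],[1,[0,0,0],0],[1,[0,0,0],0],[1,[0,0,0],0]])

```text
t: 21.43
position: [496.9, 219.5, 152.0]
orientation: [[-0.151, 0.866, 0.477], [0.989, 0.128, 0.081], [0.009, 0.484, -0.875]]
wrist_force: [-22.9, -8.9, 22.7]
gripper_width: 33.3
```

```bash
python3 place.py 0 0 0; python3 -c "
from h import *
cap('side','side5')"; python3 dfit.py side5 1
```

```text
ot raw [ 0.552 -3.577 42.915]
t 21.4333 origin in seat frame [ 0.06  -2.168 -1.167] tool z in seat [-0.018  0.014 -1.   ] F seat [-9.317 -5.606 31.644] T [-1.073  1.926 -0.416] 33.304625131006084
delta tool [ 2.184 -0.068 -1.136] delta world [-0.931  2.058  0.981] TCP [495.959 221.539 153.017]
ot raw [ 0.552 -3.577 42.915]
side5 plate centre (seat frame) [-0.788 -0.894] z plate top 13.245885482221176 -> origin z 1.2458854822211762 normal [0.032 0.004 0.999] rim resid 0.7183055830063552 1287
```

drive_tool(deltas=[[1,[0,0,-0.4],0],[1,[0,0,0],0],[0,[0,0,0],0],[-1,[0,0,0],0],[-1,[0,0,0],0],[-1,[0,0,0],0],[-1,[0,0,0],0],[-1,[0,0,0],0],[-1,[0,0,-5],0],[-1,[0,0,-15],0]], squeeze=20)

```text
t: 22.32
position: [487.4, 217.9, 168.4]
orientation: [[-0.151, 0.866, 0.476], [0.988, 0.126, 0.084], [0.012, 0.483, -0.876]]
wrist_force: [0.2, 0.2, 0.3]
gripper_width: 79.4
```

drive_tool(deltas=[[-1,[0,0,-20],0],[-1,[0,0,-30],0],[-1,[0,0,-30],0],[-1,[0,0,-30],0],[-1,[0,0,-30],0],[-1,[0,0,0],0],[1,[0,0,0],0],[1,[0,0,0],0],[1,[0,0,0],0],[1,[0,0,0],0]])

```text
t: 23.15
position: [421.0, 206.1, 291.3]
orientation: [[-0.15, 0.865, 0.478], [0.989, 0.126, 0.083], [0.011, 0.485, -0.874]]
wrist_force: [0.6, 1.0, 0.1]
gripper_width: 68.2
```

```bash
python3 to.py; python3 place.py 0 0 0; python3 -c "
from h import *
cap('side','side6'); cap('wrist','wrist6')
zoom('side6',(120,150,300,300),4,'pics/s6z.png')"; python3 dfit.py side6 1
```

```text
23.15 [ 0.101 -0.497 -0.595  2.078 -0.133  1.    -0.311] [421.024 206.082 291.251]
[[-0.15   0.865  0.478]
 [ 0.989  0.126  0.083]
 [ 0.011  0.485 -0.874]]
F [0.596 0.98  0.083] 68.16854870938847
ot raw [ 0.552 -3.577 42.915]
t 23.15 origin in seat frame [  3.033  -4.812 157.894] tool z in seat [-0.017  0.015 -1.   ] F seat [ 0.671  0.888 -0.291] T [-0.082  0.601 -0.055] 68.16854870938847
delta tool [  2.411  -0.276 157.977] delta world [  74.908   15.387 -138.256] TCP [495.932 221.469 152.995]
ot raw [ 0.552 -3.577 42.915]
side6 plate centre (seat frame) [-0.792 -0.42 ] z plate top 12.197319616710953 -> origin z 0.19731961671095277 normal [-0.    -0.003  1.   ] rim resid 0.5099408861308297 1334
```

View pics/s6z.png

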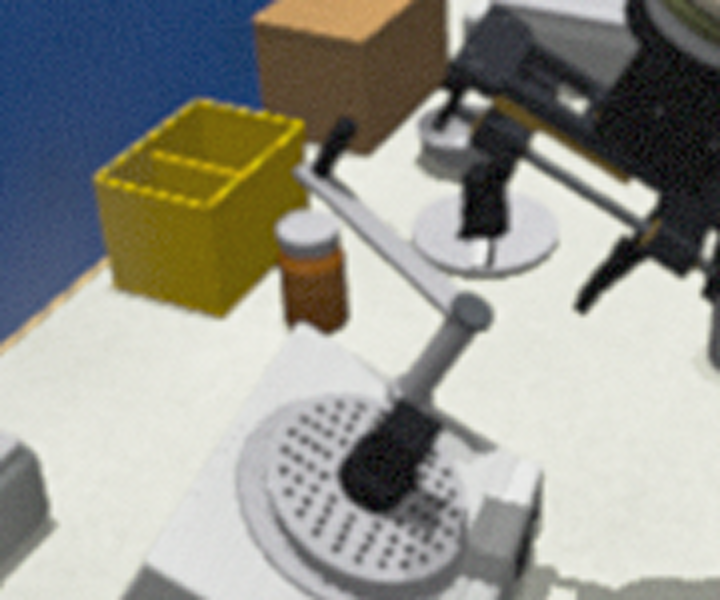

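View pics/wrist6.png

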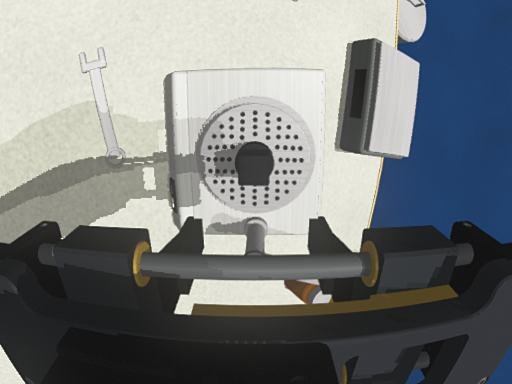

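```bash
cat > g.py <<'E'
import sys
from place import *
def tcp():
    s=ctrl.observe(); R=np.array(s['orientation']); return RS.T@(s['position']-SEAT),RS.T@R,s
if __name__=='__main__':
    p,Rq,s=tcp(); print('t',s['t'],'TCP seat',p,'width',s['gripper_width'],'F seat',RS.T@s['wrist_force'],'q',s['joints']); print(Rq)
    if len(sys.argv)>3: print('tool delta',Rq.T@(np.array([float(a) for a in sys.argv[1:4]])-p))
E
python3 g.py 145.5 -106.5 130
python3 - <<'E'
from place import *
for t in ('side6',):
    q=(cloud(t)-SEAT)@RS
    m=(abs(q[...,0]-145)<40)&(abs(q[...,1]+105)<40)&(q[...,2]>95)&(q[...,2]<145); print(m.sum(),np.median(q[m],axis=0),np.percentile(q[m],[5,95],axis=0))
E
```

```text
ot raw [ 0.552 -3.577 42.915]
t 23.25 TCP seat [  3.981  -6.024 200.921] width 60.43724073707076 F seat [ 0.051 -0.283  0.516] q [ 0.101 -0.497 -0.595  2.077 -0.133  1.    -0.311]
[[-0.004  1.    -0.017]
 [ 1.     0.004  0.015]
 [ 0.015 -0.017 -1.   ]]
tool delta [-102.106  142.292   66.933]
ot raw [ 0.552 -3.577 42.915]
71 [ 139.939 -140.439  118.754] [[ 133.731 -144.287   98.79 ]
 [ 146.491 -137.646  136.769]]
```

Run:
```python
from place import *
for t in ('side6','side0','wrist1'):
    q=((wcloud(t) if t[0]=='w' else cloud(t))-SEAT)@RS
    m=(q[...,0]>20)&(q[...,0]<125)&(abs(q[...,1]+125)<45)&(q[...,2]>80)&(q[...,2]<92)
    A=q[m]; k=np.polyfit(A[:,0],A[:,1],1); print(t,m.sum(),'slope deg',np.degrees(np.arctan(k[0])),'y at 0',k[1],np.median(A[:,2]))
    m=(abs(q[...,0]-140)<30)&(abs(q[...,1]+135)<40)&(q[...,2]>100)&(q[...,2]<145)
    A=q[m][:,:2]
    if len(A)>8:
        s=least_squares(lambda v:np.hypot(A[:,0]-v[0],A[:,1]-v[1])-8,A.mean(0)+[3,-5],loss='soft_l1',f_scale=1); print(' peg',s.x,np.hypot(s.x[0],s.x[1]+105),np.degrees(np.arctan2(s.x[1]+105,s.x[0])),len(A),np.percentile(q[m][:,2],[2,98]))
```

```text
ot raw [ 0.552 -3.577 42.915]
side6 282 slope deg -15.59122694319257 y at 0 -103.88559773444395 86.874497479876
 peg [ 140.469 -147.305] 146.7010798035535 -16.760710016086513 77 [101.352 138.482]
side0 283 slope deg -15.713163374066658 y at 0 -103.64316428799894 87.00327184646281
 peg [ 140.303 -147.282] 146.53595128206427 -16.770739785738765 77 [101.105 138.167]
wrist1 659 slope deg -13.05553838687546 y at 0 -109.74898796585484 87.56569717946022
 peg [ 139.633 -147.496] 145.95631746277462 -16.92699999517331 199 [100.555 138.21 ]
```

drive_tool(deltas=[[-1,[-20,20,5],0],[-1,[-25,24,8],0],[-1,[-25,24,8],0],[-1,[-25,24,8],0],[-1,[-25,24,8],0],[-1,[-22,20,6],0],[-1,[0,0,0],6.6],[-1,[0,0,0],6.6],[-1,[0,0,0],6.6],[-1,[0,0,0],6.6]])

```text
t: 24.08
position: [580.8, 86.6, 318.2]
orientation: [[0.255, 0.841, 0.478], [0.939, -0.332, 0.083], [0.229, 0.428, -0.875]]
wrist_force: [-0.6, -0.4, -1.0]
gripper_width: 87.1
```

drive_tool(deltas=[[-1,[0,0,0],6.6],[-1,[0,0,0],6.6],[-1,[0,0,0],6.6],[-1,[0,0,0],6.6],[-1,[0,0,0],0],[-1,[0,0,0],0],[-1,[0,0,0],0],[-1,[0,0,0],0],[-1,[0,0,0],0],[-1,[0,0,0],0]])

```text
t: 24.92
position: [580.7, 87.1, 318.8]
orientation: [[0.597, 0.644, 0.479], [0.699, -0.71, 0.084], [0.394, 0.285, -0.874]]
wrist_force: [0.3, 0.4, -0.2]
gripper_width: 86.6
```

```bash
python3 g.py 140 -148.5 96;  python3 -c "
from h import *
cap('side','side7')
zoom('side7',(120,130,300,280),4,'pics/s7z.png')"
```

```text
ot raw [ 0.552 -3.577 42.915]
t 24.9167 TCP seat [ 140.193 -146.057  153.859] width 86.61745688717686 F seat [ 0.204  0.311 -0.361] q [ 0.297 -0.181 -0.47   1.845 -0.091  0.951 -0.926]
[[ 0.793  0.609 -0.017]
 [ 0.609 -0.793  0.016]
 [-0.003 -0.023 -1.   ]]
tool delta [-1.45   3.146 57.807]
```

View pics/s7z.png

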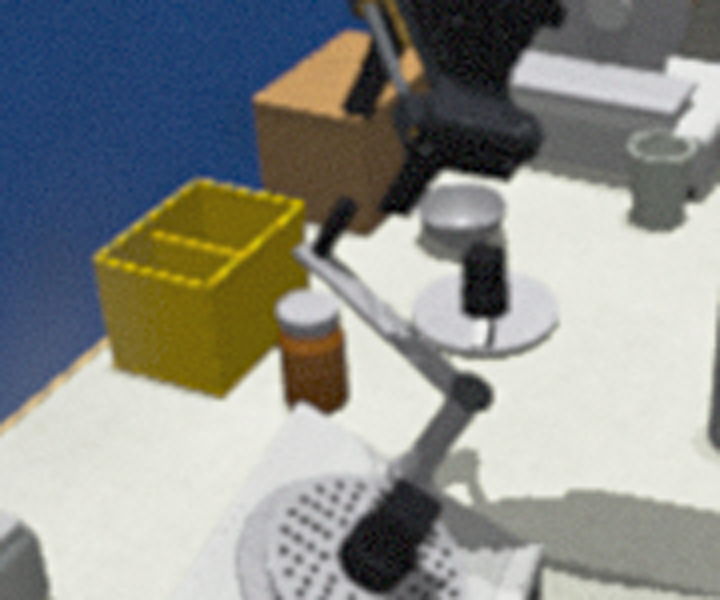

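drive_tool(deltas=[[-1,[-1.5,3,8],0],[-1,[0,0,14],0],[-1,[0,0,14],0],[-1,[0,0,12],0],[-1,[0,0,8],0],[0.3,[0,0,1],0],[1,[0,0,0],0],[1,[0,0,0],0],[1,[0,0,0],0],[1,[0,0,0],0]], squeeze=12)

```text
t: 25.8
position: [609.2, 88.6, 270.1]
orientation: [[0.597, 0.643, 0.48], [0.698, -0.711, 0.083], [0.395, 0.285, -0.874]]
wrist_force: [-0.4, 1.0, 0.1]
gripper_width: 61.7
```

drive_tool(deltas=[[1,[0,0,0],0],[1,[0,0,0],0],[1,[0,0,0],0],[1,[0,0,0],0],[1,[0,0,0],0],[1,[0,0,0],0],[1,[0,0,0],0],[1,[0,0,0],0],[1,[0,0,0],0],[1,[0,0,0],0]])

```text
t: 26.63
position: [608.2, 88.9, 268.6]
orientation: [[0.598, 0.644, 0.477], [0.699, -0.711, 0.084], [0.393, 0.283, -0.875]]
wrist_force: [-5.6, 0.9, 1.2]
gripper_width: 15.5
```

```bash
python3 g.py
```

```text
ot raw [ 0.552 -3.577 42.915]
t 26.6333 TCP seat [ 138.916 -148.08    96.656] width 15.547658646762171 F seat [-4.079  1.624  3.78 ] q [ 0.295 -0.088 -0.497  1.874 -0.032  0.84  -0.968]
[[ 0.793  0.608 -0.019]
 [ 0.609 -0.793  0.016]
 [-0.005 -0.024 -1.   ]]
```

```bash
cat > arc.py <<'E'
import sys
from g import *
n=int(sys.argv[1]); end=float(sys.argv[2])
p,Rq,s=tcp(); piv=np.array([0.7,-106.8]); v=p[:2]-piv; a0=np.degrees(np.arctan2(v[1],v[0])); r0=np.hypot(*v); print(a0,r0,p)
a=np.radians(np.linspace(a0,end,n+1)); r=np.linspace(r0,145 if abs(r0-145)<3 else r0,n+1)
W=np.c_[piv[0]+r*np.cos(a),piv[1]+r*np.sin(a),np.full(n+1,p[2])]
print(np.round(np.diff(W,axis=0)@Rq,1).tolist())
E
python3 arc.py 10 42
```

```text
ot raw [ 0.552 -3.577 42.915]
-16.629070196989904 144.24869170682123 [ 138.916 -148.08    96.656]
[[11.5, -9.2, 0.2], [10.6, -10.3, 0.2], [9.4, -11.4, 0.2], [8.2, -12.3, 0.3], [6.9, -13.1, 0.3], [5.6, -13.7, 0.3], [4.2, -14.2, 0.3], [2.7, -14.6, 0.3], [1.2, -14.8, 0.4], [-0.3, -14.8, 0.4]]
```

drive_tool(deltas=[[1,[11.5,-9.2,0.2],0],[1,[10.6,-10.3,0.2],0],[1,[9.4,-11.4,0.2],0],[1,[8.2,-12.3,0.3],0],[1,[6.9,-13.1,0.3],0],[1,[5.6,-13.7,0.3],0],[1,[4.2,-14.2,0.3],0],[1,[2.7,-14.6,0.3],0],[1,[1.2,-14.8,0.4],0],[1,[-0.3,-14.8,0.4],0]])

```text
t: 27.47
position: [564.4, 222.8, 255.3]
orientation: [[0.596, 0.643, 0.481], [0.698, -0.711, 0.084], [0.396, 0.286, -0.873]]
wrist_force: [-0.9, -1.9, 5.8]
gripper_width: 15.2
```

```bash
python3 g.py; python3 arc.py 9 88
```

```text
ot raw [ 0.552 -3.577 42.915]
t 27.4667 TCP seat [110.823  -9.418  97.506] width 15.179957798341432 F seat [ 1.93  -1.803  5.625] q [ 0.176 -0.091 -0.691  1.898  0.151  0.838 -1.374]
[[ 0.794  0.608 -0.013]
 [ 0.608 -0.793  0.016]
 [-0.001 -0.021 -1.   ]]
ot raw [ 0.552 -3.577 42.915]
41.48634159978054 147.00423945633744 [110.823  -9.418  97.506]
[[-1.7, -13.1, 0.3], [-2.9, -12.9, 0.3], [-4.1, -12.6, 0.3], [-5.2, -12.1, 0.3], [-6.2, -11.6, 0.2], [-7.2, -11.0, 0.2], [-8.2, -10.3, 0.2], [-9.1, -9.5, 0.2], [-9.9, -8.6, 0.2]]
```

drive_tool(deltas=[[1,[-1.7,-13.1,0.2],0],[1,[-2.9,-12.9,0.2],0],[1,[-4.1,-12.6,0.2],0],[1,[-5.2,-12.1,0.2],0],[1,[-6.2,-11.6,0.2],0],[1,[-7.2,-11.0,0.2],0],[1,[-8.2,-10.3,0.2],0],[1,[-9.1,-9.5,0.2],0],[1,[-9.9,-8.6,0.2],0],[1,[0,0,0],0]])

```text
t: 28.3
position: [464.5, 256.3, 200.8]
orientation: [[0.597, 0.644, 0.478], [0.699, -0.71, 0.083], [0.392, 0.285, -0.875]]
wrist_force: [-3.6, -1.5, 4.0]
gripper_width: 16.1
```

```bash
python3 g.py; python3 arc.py 1 95;python3 -c "
from h import *
cap('side','side8')
zoom('side8',(120,130,300,300),4,'pics/s8z.png')"
```

```text
ot raw [ 0.552 -3.577 42.915]
t 28.3 TCP seat [ 1.871 37.699 97.478] width 16.05539265488334 F seat [-1.247 -0.965  5.354] q [ 0.107 -0.25  -0.771  2.108  0.099  0.77  -1.516]
[[ 0.793  0.609 -0.017]
 [ 0.609 -0.793  0.015]
 [-0.005 -0.023 -1.   ]]
ot raw [ 0.552 -3.577 42.915]
89.53570253099385 144.5042161597122 [ 1.871 37.699 97.478]
[[-11.0, -8.4, 0.2]]
```

View pics/s8z.png

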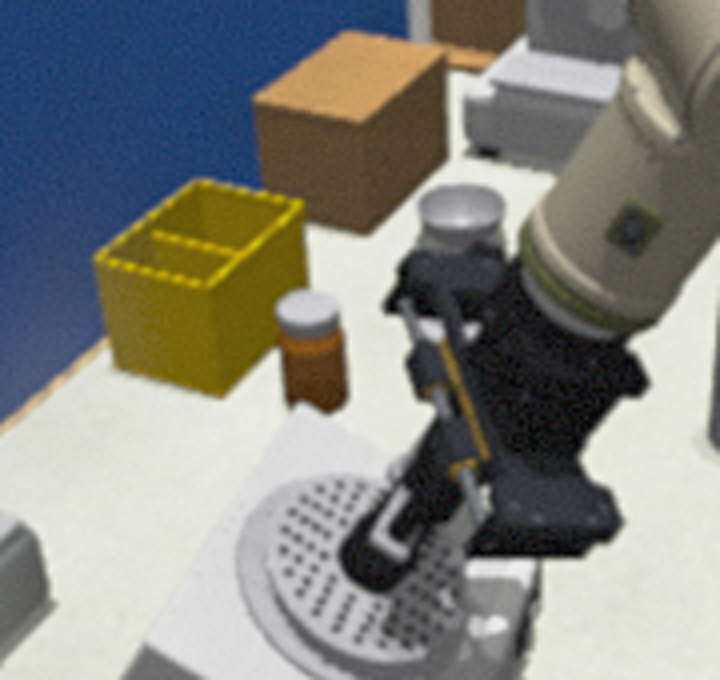

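drive_tool(deltas=[[1,[-0.8,-0.6,0],0],[1,[-0.8,-0.6,0],0],[1,[-0.8,-0.6,0],0],[1,[-0.8,-0.6,0],0],[1,[0,0,0],0],[1,[0,0,0],0],[1,[0,0,0],0],[1,[0,0,0],0],[1,[0,0,0],0],[1,[0,0,0],0]])

```text
t: 29.18
position: [463.1, 256.1, 200.1]
orientation: [[0.597, 0.643, 0.479], [0.698, -0.711, 0.084], [0.394, 0.284, -0.874]]
wrist_force: [-2.3, 2.6, 4.4]
gripper_width: 15.7
```

```bash
python3 g.py
```

```text
ot raw [ 0.552 -3.577 42.915]
t 29.1833 TCP seat [ 0.33  37.699 97.478] width 15.709243678754088 F seat [0.548 2.917 4.731] q [ 0.105 -0.254 -0.77   2.113  0.095  0.767 -1.515]
[[ 0.794  0.608 -0.016]
 [ 0.608 -0.793  0.016]
 [-0.003 -0.023 -1.   ]]
```

drive_tool(deltas=[[1,[-1.6,-1.2,0],0],[1,[-1.6,-1.2,0],0],[1,[0,0,0],0],[1,[0,0,0],0],[1,[0,0,0],0],[1,[0,0,0],0],[1,[0,0,0],0],[1,[0,0,0],0],[1,[0,0,0],0],[1,[0,0,0],0]])

```text
t: 30.02
position: [461.1, 255.7, 199.1]
orientation: [[0.596, 0.642, 0.481], [0.698, -0.711, 0.085], [0.397, 0.285, -0.872]]
wrist_force: [10.9, 4.1, -0.9]
gripper_width: 15.3
```

```bash
python3 g.py
```

```text
ot raw [ 0.552 -3.577 42.915]
t 30.0167 TCP seat [-1.94  37.53  97.722] width 15.28401074525484 F seat [ 9.404  2.53  -6.446] q [ 0.102 -0.262 -0.768  2.121  0.091  0.762 -1.515]
[[ 0.794  0.608 -0.013]
 [ 0.608 -0.794  0.017]
 [-0.    -0.022 -1.   ]]
```

drive_tool(deltas=[[1,[-1.2,-0.9,0],0],[1,[-0.8,-0.6,0],0],[1,[0,0,0],0],[1,[0,0,0],0],[1,[0,0,0],0],[1,[0,0,0],0],[1,[0,0,0],0],[1,[0,0,0],0],[1,[0,0,0],0],[1,[0,0,0],0]])

```text
t: 30.85
position: [460.4, 255.1, 199.1]
orientation: [[0.596, 0.641, 0.484], [0.697, -0.712, 0.085], [0.399, 0.286, -0.871]]
wrist_force: [18.0, 3.8, 0.3]
gripper_width: 15.7
```

```bash
python3 g.py
```

```text
ot raw [ 0.552 -3.577 42.915]
t 30.85 TCP seat [-2.65  37.052 98.049] width 15.653464297482218 F seat [16.031  1.255 -8.88 ] q [ 0.101 -0.267 -0.766  2.125  0.089  0.759 -1.515]
[[ 0.795  0.607 -0.01 ]
 [ 0.607 -0.795  0.017]
 [ 0.002 -0.02  -1.   ]]
```

drive_tool(deltas=[[0.2,[0,0,0],0],[0,[0,0,0],0],[-0.3,[0,0,0],0],[-0.3,[0,0,0],0],[-0.3,[0,0,0],0],[-0.3,[0,0,0],0],[-0.3,[0,0,0],0],[-0.3,[0,0,-5],0],[-0.3,[0,0,-12],0],[-0.3,[0,0,-20],0]])

```text
t: 31.68
position: [439.0, 251.4, 228.1]
orientation: [[0.599, 0.644, 0.476], [0.698, -0.711, 0.083], [0.392, 0.283, -0.876]]
wrist_force: [-0.2, -0.3, -0.6]
gripper_width: 56.4
```

drive_tool(deltas=[[-0.3,[0,0,-25],0],[-0.3,[0,0,-30],0],[-0.3,[0,0,-30],0],[-0.3,[0,0,-30],0],[-0.3,[0,0,-20],0],[-0.3,[-20,0,-10],0],[-0.3,[-20,0,0],0],[-0.3,[-20,0,0],0],[-0.3,[0,0,0],0],[-0.3,[0,0,0],0]])

```text
t: 32.52
position: [363.5, 232.1, 343.3]
orientation: [[0.599, 0.646, 0.473], [0.701, -0.709, 0.081], [0.388, 0.283, -0.877]]
wrist_force: [-1.0, -0.4, 0.6]
gripper_width: 56.9
```

```bash
python3 g.py; python3 -c "
from h import *
cap('side','side9');cap('scene','scene9');cap('wrist','wrist9')
zoom('side9',(120,130,300,300),4,'pics/s9z.png')"; python3 dfit.py side9 1
python3 - <<'E'
from place import *
for t in ('side9','wrist9'):
    q=((wcloud(t) if t[0]=='w' else cloud(t))-SEAT)@RS
    m=(abs(q[...,0])<40)&(abs(q[...,1]-40)<30)&(q[...,2]>100)&(q[...,2]<145); A=q[m][:,:2]
    if len(A)>8:
        s=least_squares(lambda v:np.hypot(A[:,0]-v[0],A[:,1]-v[1])-8,A.mean(0)+[3,-5],loss='soft_l1',f_scale=1); print(t,' peg',s.x,np.degrees(np.arctan2(s.x[1]+105,s.x[0])),len(A))
    m=(abs(q[...,0])<25)&(q[...,1]>-85)&(q[...,1]<20)&(q[...,2]>80)&(q[...,2]<95); A=q[m]
    if len(A)>8: k=np.polyfit(A[:,1],A[:,0],1); print(' arm slope deg',np.degrees(np.arctan(k[0])),'x at pivot',np.polyval(k,-105),len(A),np.median(A[:,2]))
E
```

```text
ot raw [ 0.552 -3.577 42.915]
t 32.5167 TCP seat [-16.411  27.762 272.496] width 56.88761461683514 F seat [-0.636 -0.297  1.014] q [-0.668 -0.499 -0.202  2.025  0.23   1.222 -1.671]
[[ 0.792  0.61  -0.024]
 [ 0.611 -0.792  0.015]
 [-0.01  -0.026 -1.   ]]
ot raw [ 0.552 -3.577 42.915]
side9 plate centre (seat frame) [-0.818 -0.296] z plate top 12.129605624177428 -> origin z 0.12960562417742771 normal [ 0.001 -0.006  1.   ] rim resid 0.672179117349308 1329
ot raw [ 0.552 -3.577 42.915]
side9  peg [-1.056 37.519] 90.42462642354432 104
 arm slope deg 4.592959488976994 x at pivot -3.0588396105488114 205 87.61702574282043
wrist9  peg [-0.953 36.989] 90.38451817281859 229
 arm slope deg -0.4580631813084654 x at pivot 0.853029724140153 1432 88.32404336959183
```

View pics/s9z.png

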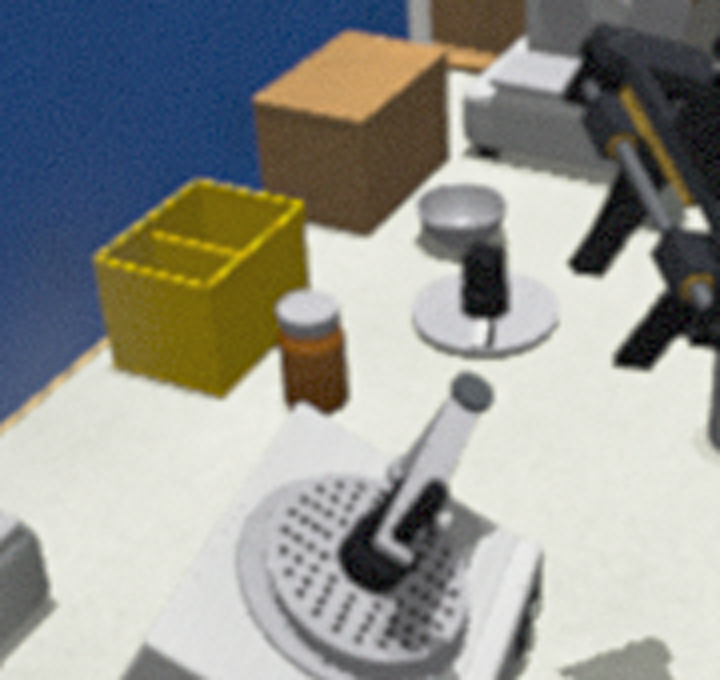

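View pics/scene9.png

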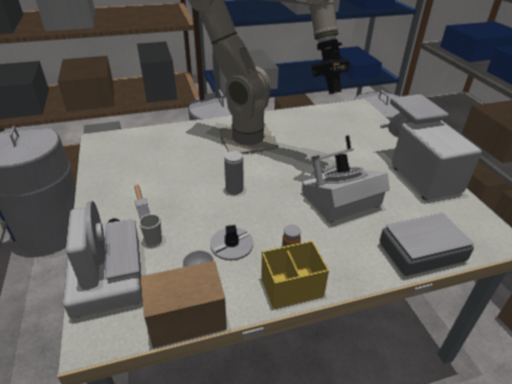

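View pics/wrist9.png

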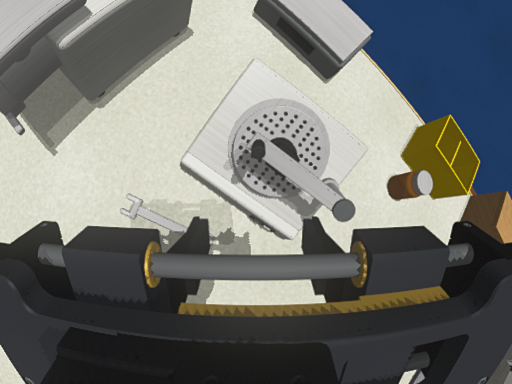

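```bash
python3 -c "
from h import *
s=ctrl.observe();print(s['t'],s['dq'],s['wrist_force']);print(ticket.finish_job())"
```

```text
32.6667 [ 0.017  0.002  0.002  0.     0.008 -0.001 -0.009] [-0.322 -0.487  0.619]
the job is handed in; nothing more can be done
None
```

I fitted the grating disc fully home on the spindle, swung the guard shut over it, let go, and handed the job in at 32.7 s. I moved only the grating disc and the guard.

- **Tilting the tool:** The moves cannot tilt the tool directly. I pushed the arm up against its reach limit until the gripper lined up with the spindle, about 1° off.
- **Fitting the disc:** I set the disc over the pin and turned it in 30° steps until the keys met the slots. It stopped about 8.0 mm lower than where it had ridden on the flange.
- **Disc check:** With the guard shut, the side camera put the disc 0.1 mm above the seat, under 1 mm off centre and within 0.5° of square.
- **Guard check:** I felt the stop as the force rose to about 16 N with almost no further movement. After letting go, both the side and wrist cameras put the peg at 90.4°, where 90° is shut. The wrist view of the arm agreed within 0.5°.
- **One disagreement:** A line fitted to the guard arm in the side view came out 4.6° off. I took that as poor because the black grip and peg block part of that view, and relied on the other three readings.
- **Rest of the scene:** In the last pictures, the slicing disc and the other things on the table look to be where they started. The gripper was open and touching nothing.
- **Forces:** The largest wrist force reading was about 53 N, while pressing the disc onto the flange. Force readings come only at the end of each move, so I cannot rule out a brief higher peak.
- **Guard start position:** The guard started about 16° past its stated open position, measured in the pictures and allowed for.

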